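# Load the solar dryer with pressed clay cakes

### The arm

A 6-joint arm with a two-finger parallel gripper is mounted at the origin on the work surface. World frame = base frame: x ahead of the robot, y to its left, z up, the work surface at z = 0. Lengths are in m, angles in degrees, forces in N, time in s.
With the tool pointing down it reaches from about 0.3 to 0.775 m from the base axis. Payload 14.6 kg.
Tool frame: the origin (TCP) lies at the very end of the fingers, on their centre line; the grasp point (between the pads) lies 19 mm behind it; x points along the fingers, z is the direction in which the jaws open and shut, and the axes are right-handed (so a half turn about x gives the same grasp; the last joint's range is limited). The gripper opens to 94 mm and grips with 3 to 60 N. Pads are 16 mm wide; open, the fingers measure 119 mm over their backs; the gripper's body (75 mm by 177 mm) begins 78 mm behind the grasp point.
Start: joints at [-67.93, 17.183, 87.147, -0, 75.671, -3.816], TCP at [0.24, -0.495, 0.205] pointing down, gripper open.
Joint ranges: [-173.82, 173.82], [-45.26, 126.66], [13.44, 144.39], [-59.66, 239.66], [0, 175.72], [-146.38, 146.38]. Speed limits (degrees/s): [127.2, 127.2, 147.25, 180, 180, 180].

### API

Orientations are given as [roll, pitch, yaw] about the fixed x, y, z axes, in that order (R = Rz(yaw) Ry(pitch) Rx(roll)).
In Python, from bench import arm, imaging, order gives the robot as it stands.
- The arm moves only by the tool drive_tool, never from a script. Its argument "rows" is a list of rows, each an object of numbers: "hand": the opening in per cent of the stroke, from 0 (shut) to 100 (fully open); "tx", "ty", "tz": the shift along the tool's x, y, z in mm; "roll": the turn about the tool's x in rad. A call has 1 to 8 rows; each row is the pose to reach, as a shift and turn from the pose commanded when the call began, along the tool's axes at that moment; what a row does not reach only later rows make up. A row lasts 1/12 s, in which the tool goes at most 41.7 mm and 7.16 degrees, less where a joint would pass 70% of its speed; a pose out of reach is approached as far as the arm can. A call with a gripper value outside its range is refused whole. The fingers move at their own pace and stop on an object; "squeeze" is the grip in N (left out, the last holds). Time passes only in rows, so rows that repeat a pose let the fingers close. It gives the time, the measured TCP pose, the force and the opening at its end, in the units of the state.
- arm.read_state(): the state, without advancing time (a new reading comes with each control period).
- imaging.capture(name): name is "side" or "top" or "wrist"; returns the picture (420x560x3 uint8, blue, green, red); there is no depth.
- imaging.calibration(name): a dict with "mtx" (3x3 intrinsics, pixels), "extrinsics" (4x4, takes a point from world to camera coordinates). Camera axes: x right, y down, z forward; pixel columns grow to the right and rows downward; lengths in m; the calibration is good to about 2 mm. A picture is of the moment at which its call begins: read the wrist's pose just before it. calibration takes no time and is no camera call; for the wrist camera it gives the pose at the moment of the call.
- order.job_done(): hands the job in, once; it reports no verdict.
The state is a dict: "time_s": time; "joints": joint angles; "joint_velocities": joint speeds; "tau": joint torques, N m; "position": TCP position; "orientation": TCP orientation; "wrist_force": force on the tool from outside, world axes, zero at the start; "wrist_torque": the same for the moment, N m; "gripper_width": opening from 0.0 (shut) to 1.0 (fully open).
Only numpy, scipy, OpenCV 4.12 (cv2) and the standard library are available. Lean on these libraries where they do the work, as an engineer would, in place of code of your own. Each camera call takes 0.05 s, during which the arm holds its last target.

### The job

Load the solar dryer: slide its glass cover fully open, then press down on the flat drying board that is stowed under the fixed hood and drag it forward against the front wall of the dryer. Lay every clay cake from the tin tray flat on the board with its stamped face (raised border and rosette) up, turning over those that lie stamped face down, and with no cake touching another; then slide the glass cover fully shut. Do not disturb the other loose things on the tray and the bench.

Things in the scene. Friction and masses are not known exactly. Their poses are not given: they have to be found in the camera images.
- dryer: solar dryer, wooden box fixed to the bench, 420 (x) x 284 (y) mm, front, side and rear walls 15 mm thick, 68 mm high; origin centre of underside, +x to the rear. Sheet floor 18 mm up, inside x, y to +-195, +-127 mm. Rear bay (x > 0) under a fixed hood 64 to 68 mm up; front bay (x < 0) open but for the glass cover. Channels on the side walls 86 mm high; flue behind, at x 235, y -70, 180 high
- cover (a joint): sliding glass cover over the front bay, 215 x 266 mm, aluminium frame, lies 71 to 77 mm above the dryer's underside: 0 m shut, 0.20 m fully open, sliding along the dryer's +x over the hood. It takes about 2 N to slide, more when moved fast, and stays where it is left
- cover_pull (a point): middle of the top of the wooden pull bar on the cover: bar 14 mm thick (dryer x), 90 mm long (dryer y), 20 mm tall above the glass, its top 97 mm above the dryer's underside. With the cover shut it is at x = -175 mm in the dryer, moving with the cover; axes as the dryer's
- board: plywood drying board, 170 (x) x 240 (y) x 14 mm, 0.25 to 0.4 kg, on the dryer's floor, axes nearly along the dryer's; origin centre of underside, upper face 14 mm above, flat but for a batten 12 wide, 10 high along the rear edge. At the start mostly under the hood, front edge 70 to 105 mm forward of it; at the front wall its origin is at dryer x = -110 mm. Friction below about 0.3, on top 0.6
- tray: tin moulding tray fixed to the bench, 370 (x) x 290 (y) mm, origin at the centre of its underside, inner floor 4 mm above it, rim 15 mm high
- cake1: pressed clay cake, firm, brown, a rounded oval 66 (x) x 44 (y) x 26 mm thick, about 130 g; flat over 16 mm at the ends and 38 mm on the long sides, so it can also stand on a long side. Origin: centre of its plain face; its z axis points to the stamped face (raised border and rosette). They lie on the tray, some of them stamped face down; not all five are always there
- cake2: clay cake, as cake1
- cake3: clay cake, as cake1
- cake4: clay cake, as cake1
- cake5: clay cake, as cake1
- mould_ring: round steel moulding ring on the tray, 58 mm across and 30 mm high, origin at the centre of its underside; leave it
- stamp: turned wooden hand stamp standing on the tray, 42 mm across and 83 mm high, origin at the centre of its foot; leave it
- mug: steel mug, 72 mm across and 85 mm high; leave it
- brush: brush lying on the bench; leave it
- oil_bottle: amber glass bottle, 60 mm across and 170 mm high; leave it
Things that resemble listed ones, but are neither listed nor needed, are in the scene too. What is shaped like the cake2 but yellow is not meant.

How it is judged:
By the outcome, as a careful person would: the job done as asked, in the order asked, and still so for the second after the job is handed in, with the robot touching nothing.
Of cake1, cake3, cake4, cake5 only 2 to 3 are there at a start; the rules pass over those that are not, and their reading is None.
At some moment in a run one of cake1, cake2, cake3, cake4, cake5 may be knocked a few centimetres aside while the robot is not near it.
Once in a run the grip may slacken for a moment while it holds something.
It also fails if it takes over 210 s, if anything falls off the work surface, if the arm or the gripper's body presses on something with over 40 N, if the wrist force passes 120 N, or if a joint passes its speed limit or range.

## Working session

There is one attempt and no reset: what is moved stays moved. The work goes in short steps, Python scripts to look and compute and a tool call to move; the robot and the scene stay as the last step left them, time stands still between calls to the robot, and variables do not carry over. Pictures are saved under pics/ and viewed, and the job is handed in when it is done.

Besides the shell and the picture viewer there is one more tool, called after "Call:" as name(argument=value, ...) on one line, values as JSON. drive_tool: Moves the arm, as the interface text tells. Its arguments: {"type":"object","properties":{"rows":{"type":"array"},"squeeze":{"type":"number"}},"required":["rows"]}

```bash
ls; mkdir -p pics; python3 - <<'E'
from bench import arm, imaging, order
import cv2
print(arm.read_state())
for n in ["side","top","wrist"]:
    c=imaging.calibration(n); print(n,c)
    cv2.imwrite(f"pics/{n}0.png",imaging.capture(n))
E
```

```text
pics
{'time_s': 0.0, 'joints': array([-6.79289249e+01,  1.72153233e+01,  8.71802609e+01, -3.98168067e-04,
        7.56690947e+01, -3.81658125e+00]), 'joint_velocities': array([-0.05362665, -0.02812519,  0.02525497,  0.03792298, -0.06096745,
       -0.04175049]), 'tau': array([-6.95366889e-04, -5.31808126e+01, -3.52742708e+01,  7.08305743e-02,
        2.44302111e-02, -7.99634245e-05]), 'position': array([ 0.24002742, -0.49457474,  0.20488954]), 'orientation': array([176.52505732,  89.93531995, 112.41281243]), 'wrist_force': array([ 0.54014315, -0.27260352, -0.44608632]), 'wrist_torque': array([ 0.01993578, -0.01169447, -0.00563289]), 'gripper_width': 0.9990224461974871}
side {'mtx': array([[394.84467145,   0.        , 284.57335956],
       [  0.        , 394.84467145, 211.93831083],
       [  0.        ,   0.        ,   1.        ]]), 'extrinsics': array([[-0.97534577, -0.21976362,  0.02011425,  0.45223694],
       [-0.16670313,  0.67398388, -0.71969146,  0.07858131],
       [ 0.14460532, -0.70530113, -0.69400261,  1.01597757],
       [ 0.        ,  0.        ,  0.        ,  1.       
[... 257 characters left out ...]
0.99679871, -0.02729398, -0.075149  ,  0.43249216],
       [ 0.07506487,  0.00409521, -0.99717024,  1.49297377],
       [ 0.        ,  0.        ,  0.        ,  1.        ]])}
wrist {'mtx': array([[309.98889382,   0.        , 278.76885086],
       [  0.        , 309.98889382, 203.90125559],
       [  0.        ,   0.        ,   1.        ]]), 'extrinsics': array([[ 4.37093325e-01, -8.99416121e-01, -2.56808394e-04,
        -5.48947974e-01],
       [-8.65058424e-01, -4.20474490e-01,  2.73633196e-01,
        -2.84795387e-02],
       [-2.46218089e-01, -1.19381089e-01, -9.61834086e-01,
         3.91710125e-01],
       [ 0.00000000e+00,  0.00000000e+00,  0.00000000e+00,
         1.00000000e+00]])}
```

View pics/top0.png

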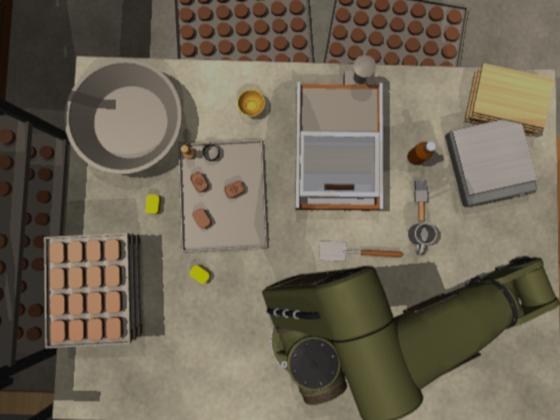

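View pics/side0.png

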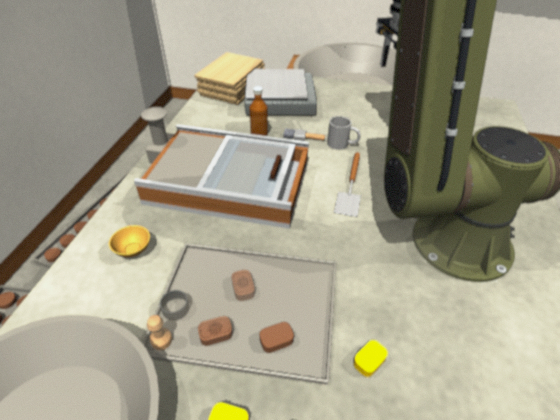

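View pics/wrist0.png

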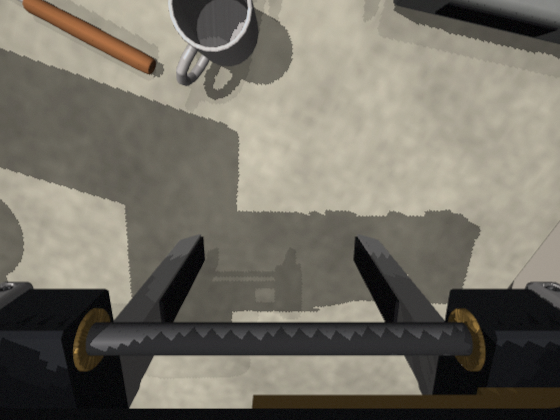

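```bash
cat > h.py <<'E'
from bench import arm, imaging, order
import cv2, numpy as np
def cal(n):
    c=imaging.calibration(n); return c["mtx"],c["extrinsics"]
def pt(n,u,v,z,c=None):
    K,E=c or cal(n); d=E[:3,:3].T@np.linalg.inv(K)@np.array([u,v,1.]); o=-E[:3,:3].T@E[:3,3]
    return o+d*(z-o[2])/d[2]
def px(n,p,c=None):
    K,E=c or cal(n); q=K@(E[:3,:3]@np.asarray(p,float)+E[:3,3]); return q[:2]/q[2]
def two(n1,a,n2,b,c1=None,c2=None):
    A=[];r=[]
    for n,u,c in((n1,a,c1),(n2,b,c2)):
        K,E=c or cal(n); d=E[:3,:3].T@np.linalg.inv(K)@np.array([u[0],u[1],1.]); d/=np.linalg.norm(d); o=-E[:3,:3].T@E[:3,3]
        P=np.eye(3)-np.outer(d,d); A.append(P); r.append(P@o)
    A=np.vstack(A); r=np.hstack(r); s=np.linalg.lstsq(A,r,rcond=None); return s[0],s[1]
def crop(img,x0,y0,x1,y1,k,name):
    cv2.imwrite("pics/"+name,cv2.resize(img[y0:y1,x0:x1],None,fx=k,fy=k,interpolation=cv2.INTER_CUBIC))
def Rt():
    from scipy.spatial.transform import Rotation as R
    s=arm.read_state(); return R.from_euler("xyz",s["orientation"],degrees=True).as_matrix(),s["position"],s
def go(x,y,z):
    R,p,s=Rt(); print("tool shift mm",np.round(R.T@(np.array([x,y,z])-p)*1000,1),"pos",np.round(p,4))
E
python3 - <<'E'
from h import *
t=cv2.imread("pics/top0.png"); s=cv2.imread("pics/side0.png")
crop(t,285,70,395,220,5.3,"dr_top.png"); crop(t,170,130,280,260,4.5,"tr_top.png"); crop(s,130,230,350,390,3.5,"tr_side.png"); crop(s,130,120,330,230,4,"dr_side.png")
R,p,_=Rt(); print(R)
E
```

```text
[[-3.49834545e-04  8.99673971e-01  4.36562280e-01]
 [ 7.76125026e-04  4.36562419e-01 -8.99673636e-01]
 [-9.99999638e-01  2.40899937e-05 -8.50984099e-04]]
```

View pics/dr_top.png

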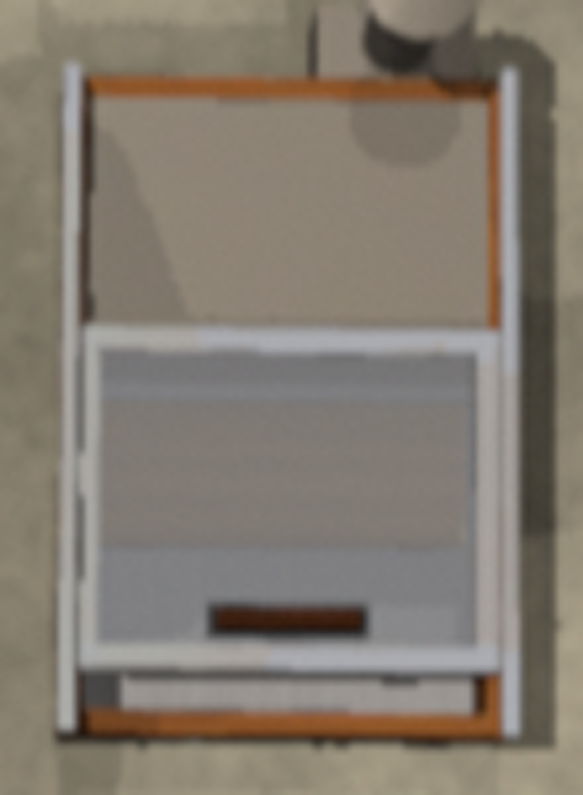

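View pics/tr_top.png

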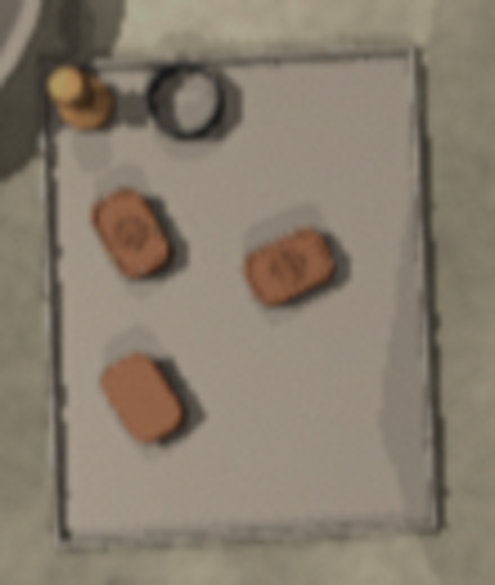

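View pics/tr_side.png

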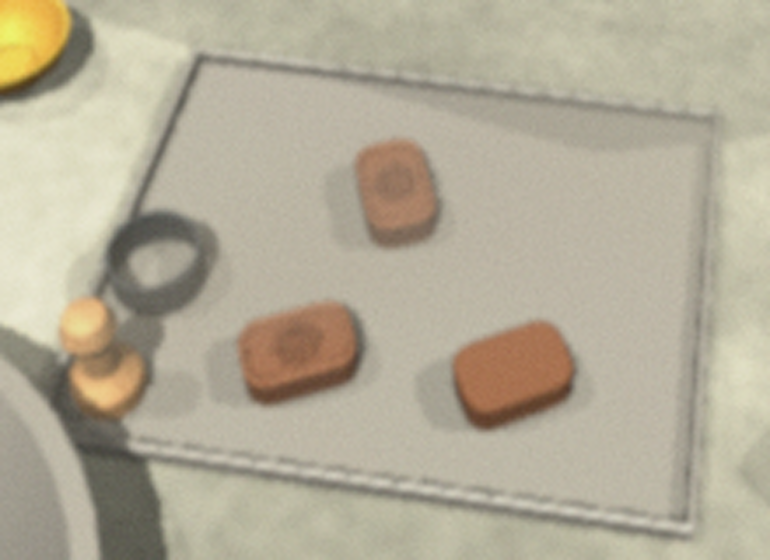

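View pics/dr_side.png

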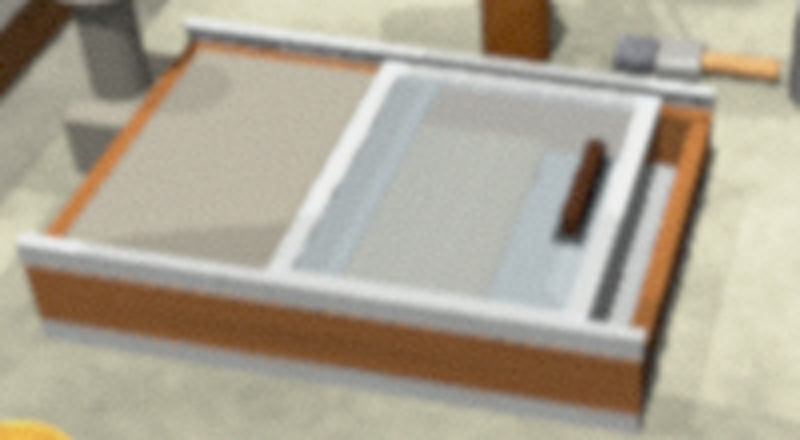

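```bash
python3 - <<'E'
from h import *
f=lambda a,b:(285+a/5.3,70+b/5.3)
print("channel ends z.086")
for a,b in((57,733),(64,65),(516,68),(519,737)): print(pt("top",*f(a,b),0.086).round(4))
print("front wall outer edge z.068",[pt("top",*f(a,738),0.068).round(4) for a in(80,500)])
print("hood rear outer",[pt("top",*f(a,77),0.068).round(4) for a in(85,490)])
print("cover corners",[pt("top",*f(*q),0.077).round(4) for q in((80,325),(500,328),(500,672),(80,668))])
print("pull",[pt("top",*f(*q),0.097).round(4) for q in((210,605),(366,605),(366,635),(210,635))])
print("board line",[pt("top",*f(*q),0.032).round(4) for q in((105,548),(470,548))], "other",[pt("top",*f(*q),0.032).round(4) for q in((105,400),)])
t=cv2.imread("pics/top0.png"); h=cv2.cvtColor(t,cv2.COLOR_BGR2HSV)
roi=np.zeros(h.shape[:2],np.uint8); roi[160:250,182:265]=1
m=((h[...,0]<12)&(h[...,1]>90)).astype(np.uint8)*roi
for c in cv2.findContours(m,0,2)[0]:
    if cv2.contourArea(c)>50:
        w=np.array([pt("top",*q[0],0.024)[:2] for q in c.astype(float)],np.float32)*1000
        r=cv2.minAreaRect(w); print("cake",cv2.contourArea(c),r)
s=lambda a,b:(130+a/3.5,230+b/3.5)
for a,b in((395,180),(299,342),(515,365)): print("side",pt("side",*s(a,b),.030).round(4))
T=lambda a,b:(170+a/4.5,130+b/4.5)
print("tray",[pt("top",*T(*q),.015).round(4) for q in((40,62),(417,48),(440,527),(62,543))])
print("ring",pt("top",*T(186,100),.03).round(4),"stamp",pt("top",*T(66,83),.083).round(4))
E
```

```text
channel ends z.086
[0.438  0.0555 0.086 ]
[0.8594 0.062  0.086 ]
[ 0.865 -0.222  0.086]
[ 0.4433 -0.2285  0.086 ]
front wall outer edge z.068 [array([0.4368, 0.0407, 0.068 ]), array([ 0.4439, -0.2206,  0.068 ])]
hood rear outer [array([0.8587, 0.0481, 0.068 ]), array([ 0.8656, -0.2094,  0.068 ])]
cover corners [array([0.6959, 0.0475, 0.077 ]), array([ 0.701 , -0.2157,  0.077 ]), array([ 0.4842, -0.2182,  0.077 ]), array([0.4796, 0.0421, 0.077 ])]
pull [array([ 0.5183, -0.036 ,  0.097 ]), array([ 0.5209, -0.1315,  0.097 ]), array([ 0.5024, -0.1318,  0.097 ]), array([ 0.4998, -0.0364,  0.097 ])]
board line [array([0.5625, 0.0267, 0.032 ]), array([ 0.5689, -0.2074,  0.032 ])] other [array([0.6589, 0.0291, 0.032 ])]
cake 201.5 ((401.046630859375, 373.583984375), (65.74835205078125, 45.180450439453125), 33.04623031616211)
cake 191.0 ((503.20367431640625, 267.36846923828125), (43.131229400634766, 65.50389099121094), 28.308542251586914)
cake 176.0 ((525.0774536132812, 387.5979919433594), (66.58174133300781, 42.658538818359375), 28.58331871032715)
side [0.499  0.2682 0.03  ]
side [0.5192 0.3899 0.03  ]
side [0.3949 0.3752 0.03  ]
tray [array([0.657 , 0.4643, 0.015 ]), array([0.6757, 0.1747, 0.015 ]), array([0.309 , 0.1458, 0.015 ]), array([0.2891, 0.4308, 0.015 ])]
ring [0.6273 0.3481 0.03  ] stamp [0.6265 0.4273 0.083 ]
```

```bash
python3 - <<'E'
from h import *
go(0.47,-0.084,0.205)
print(cal("wrist")[1])
E
```

```text
tool shift mm [ 3.000e-01  3.862e+02 -2.691e+02] pos [ 0.24   -0.4946  0.205 ]
[[ 4.37093154e-01 -8.99416236e-01 -9.28014409e-05 -5.49020323e-01]
 [-8.65075588e-01 -4.20432716e-01  2.73643123e-01 -2.84807657e-02]
 [-2.46158084e-01 -1.19527255e-01 -9.61831291e-01  3.91698279e-01]
 [ 0.00000000e+00  0.00000000e+00  0.00000000e+00  1.00000000e+00]]
```

Call:
drive_tool(rows=[{"ty": 32,"tz": -22,"roll": 0.0,"hand": 0},{"ty": 64,"tz": -45,"roll": 0.06,"hand": 0},{"ty": 96,"tz": -67,"roll": 0.12,"hand": 0},{"ty": 128,"tz": -89,"roll": 0.2,"hand": 0},{"ty": 160,"tz": -111,"roll": 0.28,"hand": 0},{"ty": 192,"tz": -134,"roll": 0.36,"hand": 0},{"ty": 224,"tz": -156,"roll": 0.43,"hand": 0},{"ty": 245,"tz": -171,"roll": 0.436,"hand": 0}], squeeze=20)

```text
invalid input
```

```bash
python3 - <<'E'
from h import *
R,p,s=Rt(); print(R.round(3)); go(0.482,-0.084,0.11); print(s["wrist_force"],s["joints"])
E
```

```text
[[-0.     0.9    0.437]
 [ 0.001  0.437 -0.9  ]
 [-1.     0.    -0.001]]
tool shift mm [  95.3  396.9 -263.7] pos [ 0.24   -0.4946  0.205 ]
[ 0.2333661   0.38154762 -0.37097175] [-6.79291278e+01  1.72077214e+01  8.71698463e+01 -1.92587077e-03
  7.56711739e+01 -3.81340581e+00]
```

Call:
drive_tool(rows=[{"tx": 0,"ty": 32,"tz": -22,"roll": 0.0,"hand": 0},{"tx": 0,"ty": 64,"tz": -45,"roll": 0.06,"hand": 0},{"tx": 0,"ty": 96,"tz": -67,"roll": 0.12,"hand": 0},{"tx": 0,"ty": 128,"tz": -89,"roll": 0.2,"hand": 0},{"tx": 0,"ty": 160,"tz": -111,"roll": 0.28,"hand": 0},{"tx": 0,"ty": 192,"tz": -134,"roll": 0.36,"hand": 0},{"tx": 0,"ty": 224,"tz": -156,"roll": 0.43,"hand": 0},{"tx": 0,"ty": 245,"tz": -171,"roll": 0.436,"hand": 0}], squeeze=20)

```text
time_s: 0.82
position: [0.3868, -0.2313, 0.2055]
orientation: [141.5, 90.0, 52.2]
wrist_force: [0.1, -1.2, 0.4]
gripper_width: 0.471
```

```bash
python3 - <<'E'
from h import *
R,p,s=Rt(); print(R.round(3)); go(0.482,-0.084,0.11); print(s["wrist_force"],s["joints"])
E
```

```text
[[ 0.     1.     0.012]
 [ 0.     0.012 -1.   ]
 [-1.     0.    -0.   ]]
tool shift mm [  95.6   97.  -146.1] pos [ 0.3868 -0.2313  0.2055]
[ 0.06986879 -1.18144005  0.36718843] [-3.55547569e+01  4.38257075e+00  1.02353364e+02  1.91132905e-02
  7.32633389e+01  5.37295476e+01]
```

Call:
drive_tool(rows=[{"tx": 0,"ty": 24,"tz": -36,"roll": 0,"hand": 0},{"tx": 0,"ty": 48,"tz": -73,"roll": 0,"hand": 0},{"tx": 20,"ty": 73,"tz": -110,"roll": 0,"hand": 0},{"tx": 50,"ty": 97,"tz": -144,"roll": 0,"hand": 0},{"tx": 80,"ty": 97,"tz": -146,"roll": 0,"hand": 0},{"tx": 110,"ty": 97,"tz": -146,"roll": 0,"hand": 0},{"tx": 119,"ty": 97,"tz": -146,"roll": 0,"hand": 0}])

```text
time_s: 1.4
position: [0.4785, -0.0849, 0.0819]
orientation: [-105.6, 89.6, 165.4]
wrist_force: [0.0, 0.3, -0.4]
gripper_width: 0.008
```

```bash
python3 - <<'E'
from h import *
R,p,s=Rt(); go(0.70,-0.08,0.086); print(s["wrist_force"],s["gripper_width"])
cv2.imwrite("pics/w1.png",imaging.capture("wrist")); cv2.imwrite("pics/s1.png",imaging.capture("side"))
E
```

```text
tool shift mm [ -5.6 221.5  -0.9] pos [ 0.4785 -0.0849  0.0819]
[ 0.00749211  0.29797304 -0.37576757] 0.008165155085545151
```

View pics/w1.png

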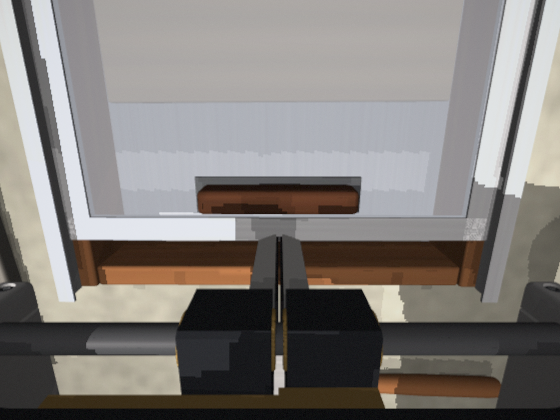

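View pics/s1.png

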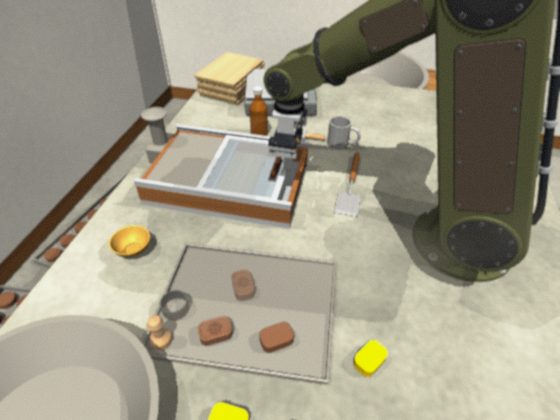

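Call:
drive_tool(rows=[{"tx": 0,"ty": 15,"tz": 0,"roll": 0,"hand": 0},{"tx": 0,"ty": 28,"tz": 0,"roll": 0,"hand": 0},{"tx": 0,"ty": 42,"tz": 0,"roll": 0,"hand": 0},{"tx": 0,"ty": 56,"tz": 0,"roll": 0,"hand": 0},{"tx": 0,"ty": 70,"tz": 0,"roll": 0,"hand": 0},{"tx": 0,"ty": 84,"tz": 0,"roll": 0,"hand": 0},{"tx": 0,"ty": 98,"tz": 0,"roll": 0,"hand": 0},{"tx": 0,"ty": 112,"tz": 0,"roll": 0,"hand": 0}])

```text
time_s: 2.17
position: [0.5932, -0.0857, 0.0887]
orientation: [80.9, 90.0, -8.2]
wrist_force: [-3.3, 1.6, -1.0]
gripper_width: 0.002
```

Call:
drive_tool(rows=[{"tx": 0,"ty": 14,"tz": 0,"roll": 0,"hand": 0},{"tx": 0,"ty": 28,"tz": 0,"roll": 0,"hand": 0},{"tx": 0,"ty": 42,"tz": 0,"roll": 0,"hand": 0},{"tx": 0,"ty": 53,"tz": 0,"roll": 0,"hand": 0},{"tx": 0,"ty": 60,"tz": 0,"roll": 0,"hand": 0},{"tx": 0,"ty": 64,"tz": 0,"roll": 0,"hand": 0},{"tx": 0,"ty": 66,"tz": 0,"roll": 0,"hand": 0}])

```text
time_s: 2.75
position: [0.6591, -0.0844, 0.088]
orientation: [73.9, 89.9, -15.3]
wrist_force: [-1.9, -0.4, 1.4]
gripper_width: 0.005
```

```bash
python3 - <<'E'
from h import *
R,p,s=Rt(); go(0.70,-0.08,0.086); print(s["wrist_force"],s["time_s"])
E
```

```text
tool shift mm [ 2.  41.  -3.8] pos [ 0.6591 -0.0844  0.088 ]
[-1.87359439 -0.42579583  1.3649861 ] 2.75
```

Call:
drive_tool(rows=[{"tx": 0,"ty": 2,"tz": 0,"roll": 0,"hand": 0},{"tx": 0,"ty": 4,"tz": 0,"roll": 0,"hand": 0},{"tx": 0,"ty": 6,"tz": 0,"roll": 0,"hand": 0},{"tx": 0,"ty": 7,"tz": 0,"roll": 0,"hand": 0}])

```text
time_s: 3.08
position: [0.6614, -0.0841, 0.0873]
orientation: [-91.6, 89.4, 179.3]
wrist_force: [-46.5, -1.2, 27.5]
gripper_width: 0.007
```

```bash
python3 - <<'E'
from h import *
R,p,s=Rt(); go(0.70,-0.08,0.086); print(s["wrist_force"],s["time_s"])
E
```

```text
tool shift mm [ 0.9 38.7 -3.5] pos [ 0.6614 -0.0841  0.0873]
[-46.48161908  -1.24102307  27.46822681] 3.0833
```

Call:
drive_tool(rows=[{"tx": 0,"ty": -15,"tz": 0,"roll": 0,"hand": 0},{"tx": 0,"ty": -45,"tz": 0,"roll": 0,"hand": 0},{"tx": 0,"ty": -66,"tz": 0,"roll": 0,"hand": 0},{"tx": 15,"ty": -66,"tz": 0,"roll": 0,"hand": 0},{"tx": 35,"ty": -66,"tz": 0,"roll": 0,"hand": 0},{"tx": 46,"ty": -66,"tz": 0,"roll": 0,"hand": 0},{"tx": 46,"ty": -66,"tz": 0,"roll": 0,"hand": 0}])

```text
time_s: 3.67
position: [0.5984, -0.0844, 0.0383]
orientation: [-102.9, 89.8, 168.0]
wrist_force: [-0.9, 0.4, -0.1]
gripper_width: 0.001
```

```bash
python3 - <<'E'
from h import *
go(0.6,-0.084,0.032)
s=Rt()[2]; print(s["wrist_force"],s["time_s"])
cv2.imwrite("pics/s2.png",imaging.capture("side"));crop(imaging.capture("top"),285,70,395,220,5.3,"t2.png")
E
```

```text
tool shift mm [ 6.3  1.6 -0.4] pos [ 0.5984 -0.0844  0.0383]
[-0.94853744  0.37137176 -0.11873151] 3.6667
```

View pics/s2.png

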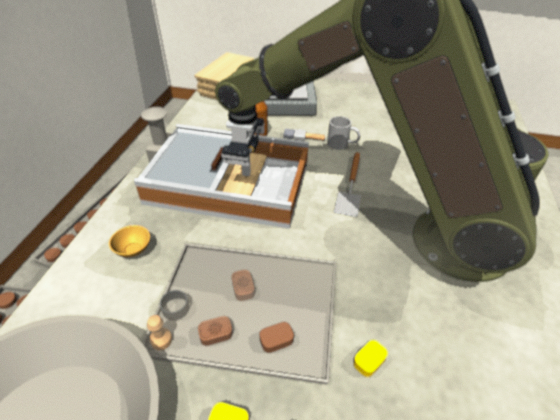

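Call:
drive_tool(rows=[{"tx": 3,"ty": 0,"tz": 0,"roll": 0,"hand": 0},{"tx": 6,"ty": 0,"tz": 0,"roll": 0,"hand": 0},{"tx": 8,"ty": 0,"tz": 0,"roll": 0,"hand": 0},{"tx": 8,"ty": 0,"tz": 0,"roll": 0,"hand": 0}])

```text
time_s: 4.1
position: [0.5997, -0.0846, 0.0325]
orientation: [76.9, 90.0, -12.2]
wrist_force: [0.2, 0.9, -0.1]
gripper_width: 0.008
```

Call:
drive_tool(rows=[{"tx": 1,"ty": 0,"tz": 0,"roll": 0,"hand": 0},{"tx": 2,"ty": 0,"tz": 0,"roll": 0,"hand": 0},{"tx": 3,"ty": 0,"tz": 0,"roll": 0,"hand": 0},{"tx": 3,"ty": 0,"tz": 0,"roll": 0,"hand": 0}])

```text
time_s: 4.43
position: [0.6005, -0.0848, 0.0321]
orientation: [75.7, 89.8, -13.4]
wrist_force: [-8.1, 1.7, 23.0]
gripper_width: 0.008
```

Call:
drive_tool(rows=[{"tx": 0,"ty": -4,"tz": 0,"roll": 0,"hand": 0},{"tx": 0,"ty": -10,"tz": 0,"roll": 0,"hand": 0},{"tx": 0,"ty": -18,"tz": 0,"roll": 0,"hand": 0},{"tx": 0,"ty": -26,"tz": 0,"roll": 0,"hand": 0},{"tx": 0,"ty": -34,"tz": 0,"roll": 0,"hand": 0},{"tx": 0,"ty": -42,"tz": 0,"roll": 0,"hand": 0},{"tx": 0,"ty": -50,"tz": 0,"roll": 0,"hand": 0},{"tx": 0,"ty": -56,"tz": 0,"roll": 0,"hand": 0}])

```text
time_s: 5.1
position: [0.5459, -0.086, 0.0322]
orientation: [78.1, 89.6, -10.9]
wrist_force: [5.5, -0.6, 15.1]
gripper_width: 0.001
```

```bash
python3 - <<'E'
from h import *
go(0.5,-0.084,0.032)
s=Rt()[2]; print(s["wrist_force"],s["time_s"])
crop(imaging.capture("side"),130,120,330,230,4,"s3.png")
E
```

```text
tool shift mm [ -0.2 -45.9  -2.7] pos [ 0.5459 -0.086   0.0322]
[ 5.52218353 -0.56469157 15.06166458] 5.1
```

View pics/s3.png

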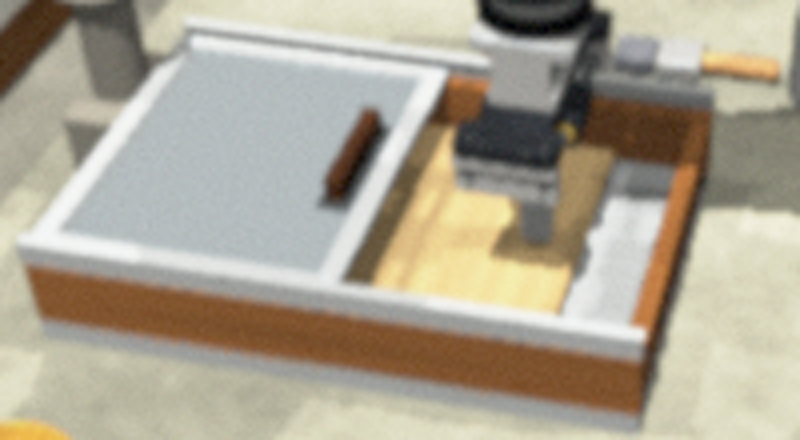

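Call:
drive_tool(rows=[{"tx": 0,"ty": -8,"tz": 0,"roll": 0,"hand": 0},{"tx": 0,"ty": -16,"tz": 0,"roll": 0,"hand": 0},{"tx": 0,"ty": -24,"tz": 0,"roll": 0,"hand": 0},{"tx": 0,"ty": -32,"tz": 0,"roll": 0,"hand": 0},{"tx": 0,"ty": -39,"tz": 0,"roll": 0,"hand": 0},{"tx": 0,"ty": -45,"tz": 0,"roll": 0,"hand": 0},{"tx": 0,"ty": -50,"tz": 0,"roll": 0,"hand": 0},{"tx": 0,"ty": -52,"tz": 0,"roll": 0,"hand": 0}])

```text
time_s: 5.82
position: [0.4942, -0.0869, 0.0322]
orientation: [76.9, 89.5, -12.2]
wrist_force: [5.2, 0.5, 16.6]
gripper_width: 0.006
```

```bash
python3 - <<'E'
from h import *
go(0.5,-0.084,0.032)
s=Rt()[2]; print(s["wrist_force"],s["time_s"])
crop(imaging.capture("side"),130,120,330,230,4,"s4.png")
E
```

```text
tool shift mm [ 0.2  5.9 -2.9] pos [ 0.4942 -0.0869  0.0322]
[ 5.21723086  0.51862552 16.61373958] 5.8167
```

View pics/s4.png

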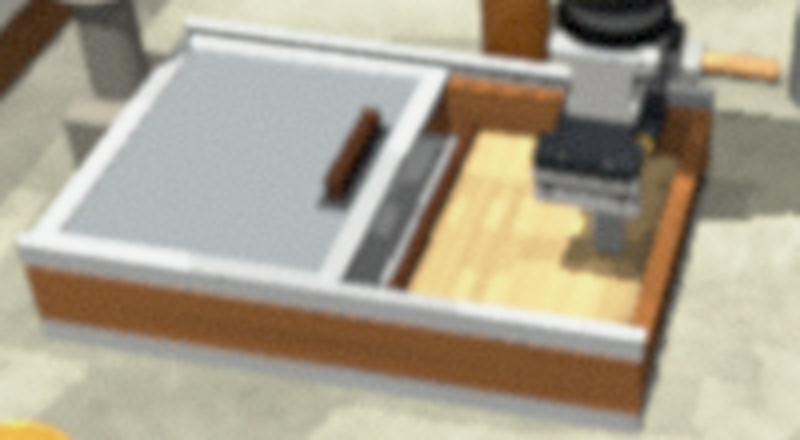

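Call:
drive_tool(rows=[{"tx": 0,"ty": -3,"tz": 0,"roll": 0,"hand": 0},{"tx": 0,"ty": -6,"tz": 0,"roll": 0,"hand": 0},{"tx": 0,"ty": -9,"tz": 0,"roll": 0,"hand": 0},{"tx": 0,"ty": -12,"tz": 0,"roll": 0,"hand": 0},{"tx": 0,"ty": -14,"tz": 0,"roll": 0,"hand": 0}])

```text
time_s: 6.28
position: [0.4812, -0.0872, 0.0322]
orientation: [78.1, 89.4, -11.0]
wrist_force: [11.7, 0.8, 14.4]
gripper_width: 0.001
```

Call:
drive_tool(rows=[{"tx": -30,"ty": 0,"tz": 0,"roll": 0,"hand": 0},{"tx": -70,"ty": 0,"tz": 0,"roll": 0,"hand": 0},{"tx": -110,"ty": 0,"tz": -10,"roll": 0,"hand": 30},{"tx": -145,"ty": 0,"tz": -40,"roll": 0,"hand": 60},{"tx": -165,"ty": 0,"tz": -80,"roll": 0,"hand": 100},{"tx": -165,"ty": -10,"tz": -120,"roll": 0,"hand": 100},{"tx": -165,"ty": -20,"tz": -160,"roll": 0,"hand": 100},{"tx": -165,"ty": -30,"tz": -200,"roll": 0,"hand": 100}])

```text
time_s: 6.95
position: [0.4451, 0.1098, 0.1952]
orientation: [100.0, 89.9, 10.9]
wrist_force: [0.7, -0.1, 0.8]
gripper_width: 0.393
```

Call:
drive_tool(rows=[{"tx": 0,"ty": -10,"tz": -40,"roll": 0,"hand": 100},{"tx": 0,"ty": -20,"tz": -80,"roll": 0,"hand": 100},{"tx": 0,"ty": -30,"tz": -110,"roll": 0,"hand": 100},{"tx": 0,"ty": -30,"tz": -110,"roll": 0,"hand": 100}])

```text
time_s: 7.28
position: [0.4122, 0.2217, 0.1946]
orientation: [177.4, 89.9, 88.5]
wrist_force: [-0.7, -0.7, 0.4]
gripper_width: 0.677
```

```bash
python3 - <<'E'
from h import *
R,p,s=Rt(); print(R.round(3),p,s["time_s"],s["joints"])
K,E=cal("wrist"); print("cam",(-E[:3,:3].T@E[:3,3]).round(3))
cv2.imwrite("pics/w5.png",imaging.capture("wrist"));t=imaging.capture("top");cv2.imwrite("pics/top5.png",t); crop(t,285,70,395,220,5.3,"t5.png")
E
```

```text
[[ 0.     1.     0.02 ]
 [ 0.001  0.02  -1.   ]
 [-1.     0.    -0.001]] [0.41219765 0.22171257 0.19464981] 7.2833 [2.37633452e+01 7.22422663e+00 1.00715366e+02 4.81043194e-02
 7.20388290e+01 1.12599622e+02]
cam [0.492 0.224 0.374]
```

View pics/w5.png

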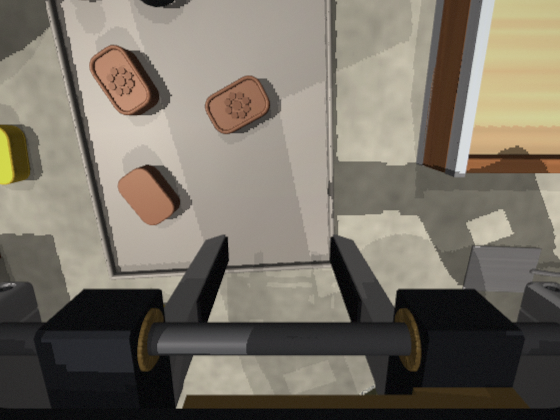

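View pics/t5.png

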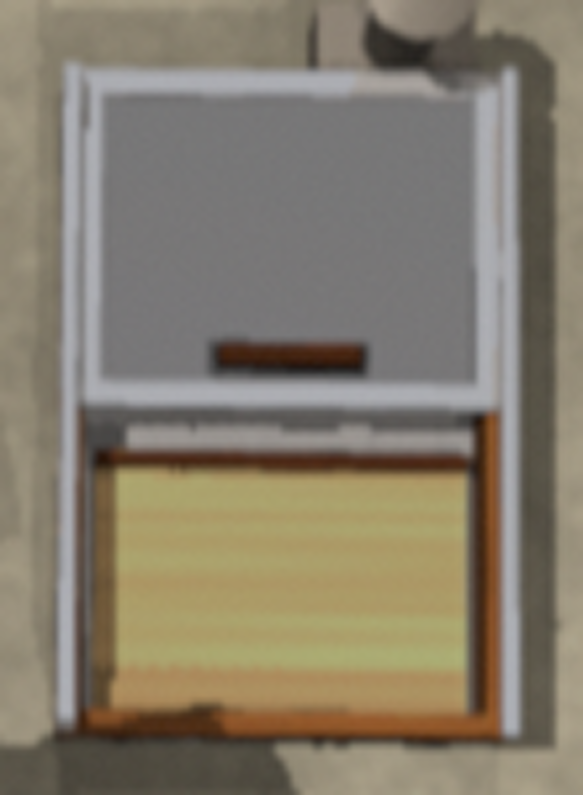

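```bash
cat >> h.py <<'E'
def cakes(n,img,c,z,box):
    h=cv2.cvtColor(cv2.GaussianBlur(img,(3,3),0),cv2.COLOR_BGR2HSV); roi=np.zeros(h.shape[:2],np.uint8); x0,y0,x1,y1=box; roi[y0:y1,x0:x1]=1
    m=((h[...,0]<14)&(h[...,1]>85)&(h[...,2]>50)).astype(np.uint8)*roi
    out=[]
    for k in cv2.findContours(m,0,2)[0]:
        if cv2.contourArea(k)<60: continue
        w=np.array([pt(n,*q[0],z,c)[:2] for q in k.astype(float)],np.float32)*1000
        (cx,cy),(a,b),t=cv2.minAreaRect(w)
        if a<b: a,b,t=b,a,t+90
        print(n,"cake ctr",round(cx,1),round(cy,1),"size",round(a,1),round(b,1),"long axis",round((t+90)%180-90,1),"px",k.reshape(-1,2).mean(0).round())
E
python3 - <<'E'
from h import *
w=cv2.imread("pics/w5.png"); cakes("wrist",w,cal("wrist"),.030,(60,20,330,230))
cakes("wrist",w,cal("wrist"),.020,(60,20,330,230))
t=cv2.imread("pics/top5.png"); cakes("top",t,cal("top"),.026,(182,160,265,250))
f=lambda a,b:(285+a/5.3,70+b/5.3)
print("batten rear/front edge",pt("top",*f(130,452),.042),pt("top",*f(440,455),.042),pt("top",*f(130,466),.042))
print("pull",pt("top",*f(290,354),.097))
E
```

```text
wrist cake ctr 401.1 370.6 size 64.7 43.9 long axis 34.7 px [146. 195.]
wrist cake ctr 503.1 264.8 size 64.8 43.3 long axis -61.4 px [238. 104.]
wrist cake ctr 524.6 384.5 size 66.6 43.6 long axis 30.8 px [121.  79.]
wrist cake ctr 398.5 374.9 size 66.6 45.2 long axis 34.7 px [146. 195.]
wrist cake ctr 503.4 266.1 size 66.7 44.6 long axis -61.4 px [238. 104.]
wrist cake ctr 525.5 389.3 size 68.6 44.9 long axis 30.8 px [121.  79.]
top cake ctr 399.4 375.4 size 67.3 43.6 long axis 26.6 px [201. 218.]
top cake ctr 525.5 387.5 size 68.1 45.6 long axis 28.6 px [198. 181.]
batten rear/front edge [0.62331051 0.01262074 0.042     ] [ 0.62674142 -0.18557587  0.042     ] [0.61424757 0.01240831 0.042     ]
pull [ 0.67589536 -0.08214034  0.097     ]
```

Call:
drive_tool(rows=[{"tx": 0,"ty": -2,"tz": -20,"roll": -0.12,"hand": 100},{"tx": 0,"ty": -4,"tz": -40,"roll": -0.24,"hand": 100},{"tx": 0,"ty": -6,"tz": -60,"roll": -0.36,"hand": 100},{"tx": 0,"ty": -8,"tz": -80,"roll": -0.48,"hand": 100},{"tx": 0,"ty": -10,"tz": -100,"roll": -0.6,"hand": 100},{"tx": 0,"ty": -12,"tz": -120,"roll": -0.72,"hand": 100},{"tx": 0,"ty": -14,"tz": -135,"roll": -0.84,"hand": 100},{"tx": 0,"ty": -15,"tz": -150,"roll": -0.96,"hand": 100}])

```text
time_s: 8.05
position: [0.3973, 0.3672, 0.1945]
orientation: [-43.4, 90.0, -77.2]
wrist_force: [-0.5, 0.3, 0.0]
gripper_width: 1.002
```

Call:
drive_tool(rows=[{"tx": 0,"ty": 0,"tz": 0,"roll": -0.12,"hand": 100},{"tx": 0,"ty": 0,"tz": 0,"roll": -0.24,"hand": 100},{"tx": 0,"ty": 0,"tz": 0,"roll": -0.36,"hand": 100},{"tx": 0,"ty": 0,"tz": 0,"roll": -0.48,"hand": 100},{"tx": 0,"ty": 0,"tz": 0,"roll": -0.6,"hand": 100},{"tx": 0,"ty": 0,"tz": 0,"roll": -0.72,"hand": 100},{"tx": 0,"ty": 0,"tz": 0,"roll": -0.84,"hand": 100},{"tx": 0,"ty": 0,"tz": 0,"roll": -0.96,"hand": 100}])

```text
time_s: 8.72
position: [0.3976, 0.3662, 0.1945]
orientation: [-68.6, 90.0, -47.5]
wrist_force: [0.1, 0.4, -0.2]
gripper_width: 1.001
```

Call:
drive_tool(rows=[{"tx": 30,"ty": 0,"tz": 0,"roll": -0.11,"hand": 100},{"tx": 70,"ty": 0,"tz": 0,"roll": -0.216,"hand": 100},{"tx": 80,"ty": 0,"tz": 0,"roll": -0.216,"hand": 100},{"tx": 80,"ty": 0,"tz": 0,"roll": -0.216,"hand": 100}])

```text
time_s: 9.05
position: [0.3962, 0.3657, 0.1122]
orientation: [-173.2, 89.7, -140.2]
wrist_force: [-0.6, 0.6, 0.7]
gripper_width: 1.001
```

```bash
python3 - <<'E'
from h import *
R,p,s=Rt(); print("jaw",np.degrees(np.arctan2(R[1,2],R[0,2])),p,s["gripper_width"],s["time_s"]); c=cal("wrist")
w=imaging.capture("wrist"); cv2.imwrite("pics/w6.png",w); cakes("wrist",w,c,.030,(0,0,560,300)); go(.4,.373,.006)
t=imaging.capture("top"); cv2.imwrite("pics/top6.png",t)
E
```

```text
jaw 33.015150727865304 [0.39621875 0.36568467 0.11215748] 1.001340302862383 9.05
wrist cake ctr 521.4 403.4 size 74.5 41.8 long axis -17.2 px [412. 252.]
wrist cake ctr 397.4 376.9 size 65.0 47.1 long axis 35.0 px [285. 200.]
tool shift mm [108.5   3.7   6.1] pos [0.397  0.3667 0.1145]
```

View pics/w6.png

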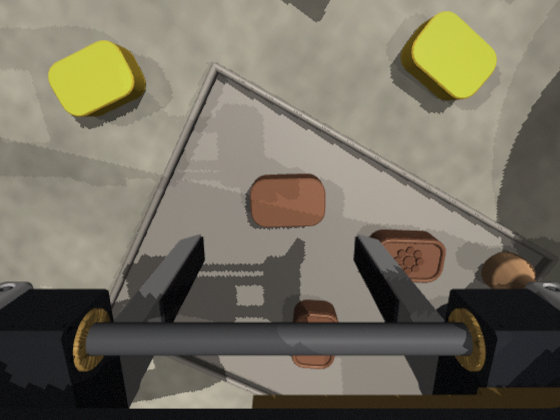

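```bash
python3 - <<'E'
from h import *
go(.399,.375,.007)
E
```

```text
tool shift mm [108.9   5.6   5.3] pos [0.3975 0.3673 0.1159]
```

Call:
drive_tool(rows=[{"tx": 30,"ty": 5.6,"tz": 5,"roll": 0,"hand": 100},{"tx": 65,"ty": 5.6,"tz": 5,"roll": 0,"hand": 100},{"tx": 95,"ty": 5.6,"tz": 5,"roll": 0,"hand": 100},{"tx": 107,"ty": 5.6,"tz": 5,"roll": 0,"hand": 100},{"tx": 107,"ty": 5.6,"tz": 5,"roll": 0,"hand": 60},{"tx": 107,"ty": 5.6,"tz": 5,"roll": 0,"hand": 40},{"tx": 107,"ty": 5.6,"tz": 5,"roll": 0,"hand": 40},{"tx": 107,"ty": 5.6,"tz": 5,"roll": 0,"hand": 40}], squeeze=15)

```text
time_s: 9.82
position: [0.3987, 0.3756, 0.0096]
orientation: [6.1, 89.8, 39.4]
wrist_force: [-0.5, 0.3, -0.1]
gripper_width: 0.755
```

Call:
drive_tool(rows=[{"tx": 0,"ty": 0,"tz": 0,"roll": 0,"hand": 40},{"tx": 0,"ty": 0,"tz": 0,"roll": 0,"hand": 40}])

```text
time_s: 9.98
position: [0.3984, 0.3755, 0.0092]
orientation: [4.6, 89.8, 37.8]
wrist_force: [-0.4, -1.2, 8.5]
gripper_width: 0.703
```

```bash
python3 - <<'E'
from h import *
R,p,s=Rt(); print(p,s["gripper_width"]*94,s["time_s"],s["joints"])
w=imaging.capture("wrist"); cv2.imwrite("pics/w7.png",w)
E
```

```text
[0.39843275 0.37548542 0.00921759] 66.06694323656228 9.9833 [ 3.94706303e+01  3.06976368e+01  9.70175567e+01 -5.52541745e-03
  5.21317944e+01  6.18655028e+00]
```

View pics/w7.png

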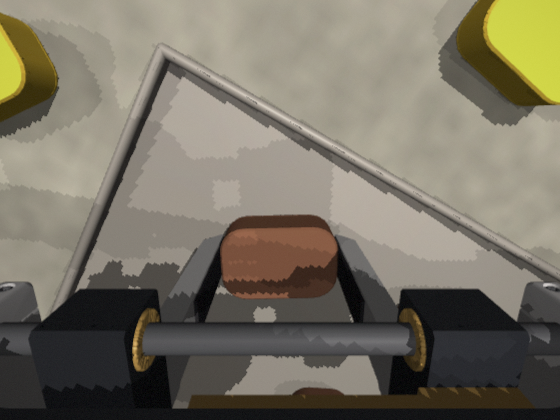

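Call:
drive_tool(rows=[{"tx": -20,"ty": 0,"tz": 0,"roll": 0,"hand": 40},{"tx": -50,"ty": 0,"tz": 0,"roll": 0,"hand": 40},{"tx": -90,"ty": -10,"tz": -7,"roll": -0.12,"hand": 40},{"tx": -120,"ty": -35,"tz": -23,"roll": -0.24,"hand": 40},{"tx": -130,"ty": -65,"tz": -42,"roll": -0.36,"hand": 40},{"tx": -130,"ty": -95,"tz": -62,"roll": -0.48,"hand": 40},{"tx": -130,"ty": -125,"tz": -81,"roll": -0.6,"hand": 40},{"tx": -130,"ty": -151,"tz": -98,"roll": -0.72,"hand": 40}], squeeze=15)

```text
time_s: 10.7
position: [0.3985, 0.1942, 0.1384]
orientation: [-55.2, 89.9, 19.5]
wrist_force: [1.6, 0.3, -1.2]
gripper_width: 0.706
```

```bash
python3 - <<'E'
from h import *
R,p,s=Rt(); print("jaw",np.degrees(np.arctan2(R[1,2],R[0,2])),p,s["gripper_width"]*94,s["time_s"],s["joints"][5])
go(.405,-.084,.13)
E
```

```text
jaw 74.63740679055908 [0.39847565 0.19419989 0.13842215] 66.31851329366245 10.7 -53.38760309711374
tool shift mm [   8.3  -80.  -266.5] pos [0.3985 0.1942 0.1384]
```

Call:
drive_tool(rows=[{"tx": 0,"ty": -10,"tz": -34,"roll": -0.1,"hand": 40},{"tx": 0,"ty": -21,"tz": -70,"roll": -0.2,"hand": 40},{"tx": 0,"ty": -32,"tz": -107,"roll": -0.29,"hand": 40},{"tx": 0,"ty": -43,"tz": -144,"roll": -0.29,"hand": 40},{"tx": 0,"ty": -54,"tz": -180,"roll": -0.29,"hand": 40},{"tx": 0,"ty": -65,"tz": -217,"roll": -0.29,"hand": 40},{"tx": 0,"ty": -74,"tz": -247,"roll": -0.29,"hand": 40},{"tx": 0,"ty": -80,"tz": -266,"roll": -0.29,"hand": 40}])

```text
time_s: 11.37
position: [0.4036, -0.0845, 0.1383]
orientation: [-116.2, 89.9, -25.4]
wrist_force: [0.6, 0.0, -1.1]
gripper_width: 0.703
```

```bash
python3 - <<'E'
from h import *
R,p,s=Rt(); print("jaw",np.degrees(np.arctan2(R[1,2],R[0,2])),p,s["gripper_width"]*94,s["time_s"],s["joints"][5])
w=imaging.capture("wrist"); cv2.imwrite("pics/w8.png",w); t=imaging.capture("side"); crop(t,230,90,360,210,5,"s8.png"); print(arm.read_state()["position"])
E
```

```text
jaw 90.82439353079216 [ 0.40361062 -0.08451768  0.1382741 ] 66.06927329630518 11.3667 -107.72864868606338
[ 0.40385906 -0.08419539  0.13813319]
```

View pics/w8.png

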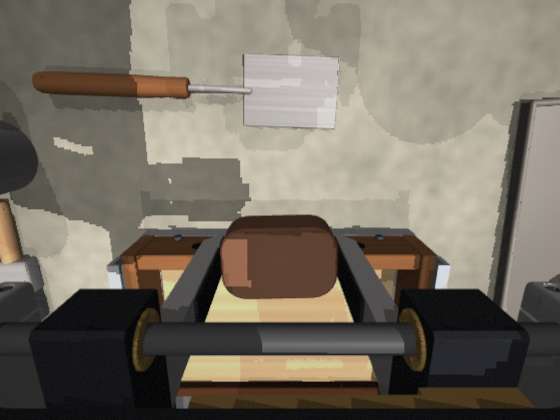

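View pics/s8.png

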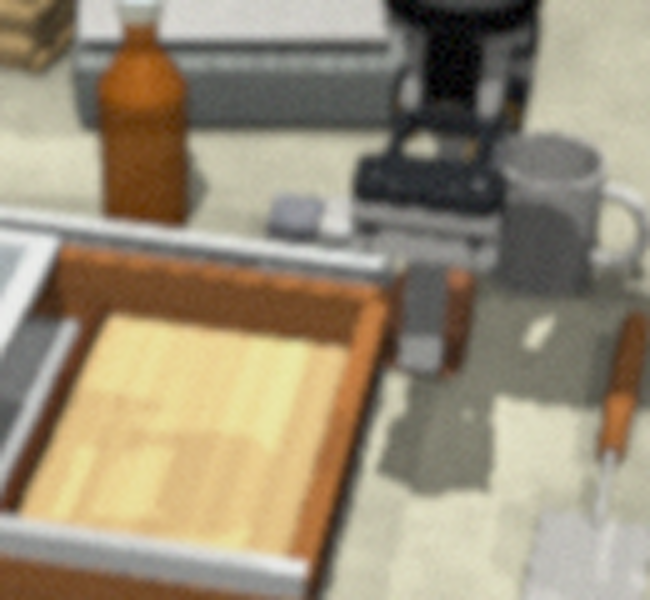

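Call:
drive_tool(rows=[{"tx": 20,"ty": -12,"tz": 0,"roll": 0,"hand": 40},{"tx": 50,"ty": -22,"tz": 0,"roll": 0,"hand": 40},{"tx": 58,"ty": -22,"tz": 0,"roll": 0,"hand": 40},{"tx": 63,"ty": -22,"tz": 0,"roll": 0,"hand": 40},{"tx": 67,"ty": -22,"tz": 0,"roll": 0,"hand": 40},{"tx": 71,"ty": -22,"tz": 0,"roll": 0,"hand": 40},{"tx": 75,"ty": -22,"tz": 0,"roll": 0,"hand": 40},{"tx": 75,"ty": -22,"tz": 0,"roll": 0,"hand": 40}], squeeze=12)

```text
time_s: 12.13
position: [0.4258, -0.0812, 0.0634]
orientation: [-90.1, 89.9, 0.9]
wrist_force: [0.2, 0.0, 0.0]
gripper_width: 0.698
```

```bash
python3 - <<'E'
from h import *
R,p,s=Rt(); print(p,s["wrist_force"],s["gripper_width"]*94,s["time_s"])
w=imaging.capture("wrist"); crop(w,150,150,420,420,2,"w9.png"); t=imaging.capture("side"); crop(t,230,90,360,210,5,"s9.png")
E
```

```text
[ 0.42580406 -0.08115466  0.06344102] [0.22968982 0.02820745 0.0327091 ] 65.64805503728317 12.1333
```

View pics/w9.png

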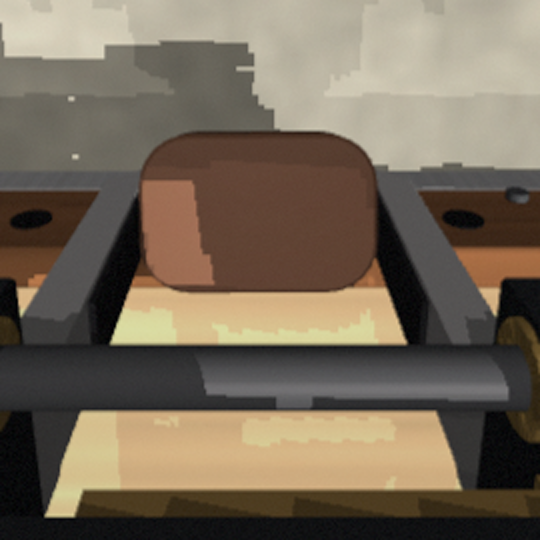

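View pics/s9.png

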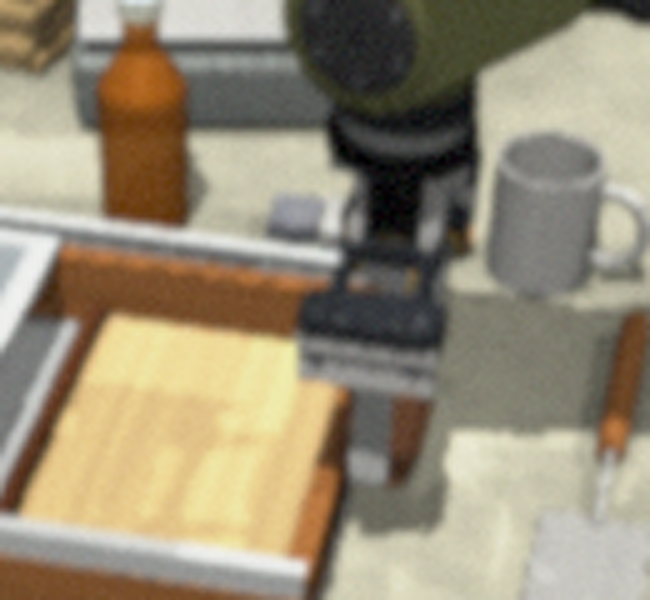

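Call:
drive_tool(rows=[{"tx": 4,"ty": 0,"tz": 0,"roll": 0,"hand": 40},{"tx": 8,"ty": 0,"tz": 0,"roll": 0,"hand": 40},{"tx": 12,"ty": 0,"tz": 0,"roll": 0,"hand": 40},{"tx": 15,"ty": 0,"tz": 0,"roll": 0,"hand": 40},{"tx": 15,"ty": 0,"tz": 0,"roll": 0,"hand": 40}])

```text
time_s: 12.65
position: [0.4259, -0.0816, 0.0478]
orientation: [-115.6, 90.0, -24.6]
wrist_force: [-0.8, -0.8, 0.8]
gripper_width: 0.704
```

```bash
python3 - <<'E'
from h import *
R,p,s=Rt(); print(p,s["wrist_force"],s["gripper_width"]*94,s["time_s"])
w=imaging.capture("wrist"); crop(w,150,150,420,420,2,"w10.png"); t=imaging.capture("side"); crop(t,230,90,360,210,5,"s10.png")
E
```

```text
[ 0.42593754 -0.08156121  0.04779384] [-0.77390713 -0.84440245  0.76478044] 66.15417308434922 12.65
```

View pics/w10.png

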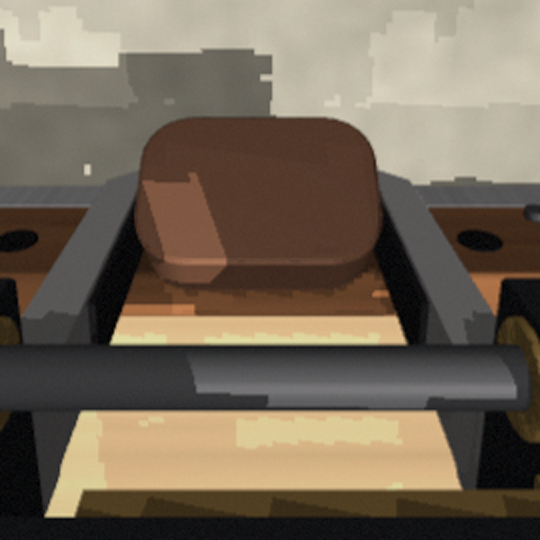

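View pics/s10.png

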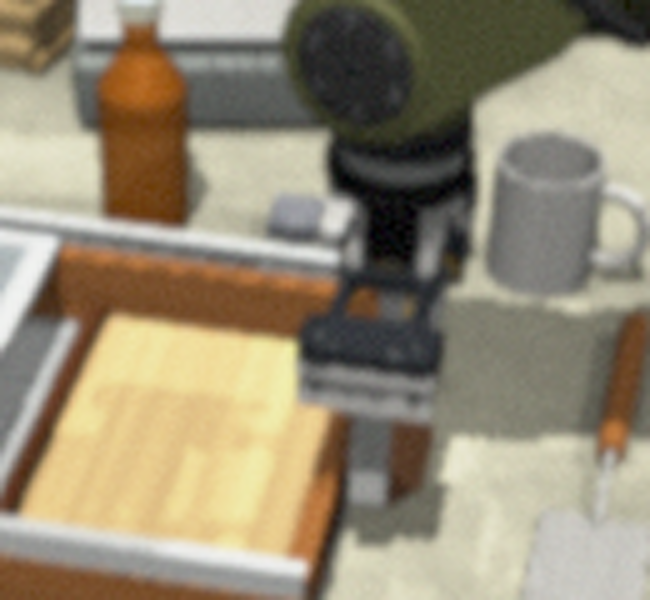

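Call:
drive_tool(rows=[{"tx": 4,"ty": 0,"tz": 0,"roll": 0,"hand": 40},{"tx": 8,"ty": 0,"tz": 0,"roll": 0,"hand": 40},{"tx": 10,"ty": -1,"tz": 0,"roll": 0,"hand": 40},{"tx": 10,"ty": -3,"tz": 0,"roll": 0,"hand": 40},{"tx": 10,"ty": -3,"tz": 0,"roll": 0,"hand": 40}])

```text
time_s: 13.17
position: [0.4274, -0.0813, 0.0363]
orientation: [80.7, 89.8, 171.6]
wrist_force: [-6.8, -2.4, -3.9]
gripper_width: 0.702
```

```bash
python3 - <<'E'
from h import *
R,p,s=Rt(); print(p,s["wrist_force"],s["gripper_width"]*94,s["time_s"])
w=imaging.capture("wrist"); crop(w,150,150,420,420,2,"w11.png")
E
```

```text
[ 0.42736404 -0.08127219  0.03628627] [-6.81083556 -2.37019987 -3.91546534] 66.03491063267765 13.1667
```

View pics/w11.png

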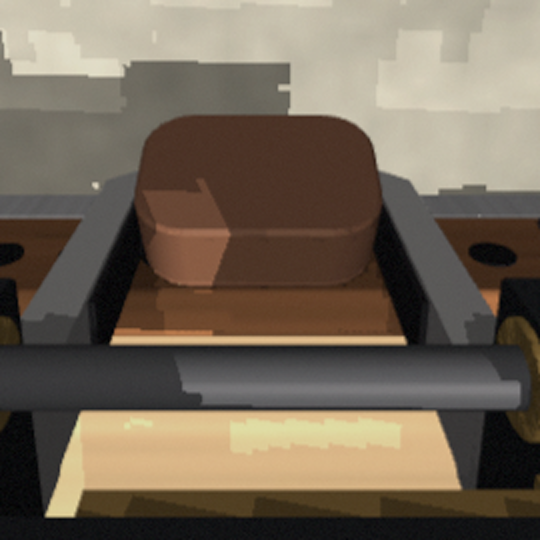

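Call:
drive_tool(rows=[{"tx": 0,"ty": 10,"tz": 0,"roll": 0,"hand": 40},{"tx": 0,"ty": 25,"tz": 0,"roll": 0,"hand": 40},{"tx": -30,"ty": 25,"tz": 0,"roll": 0,"hand": 40},{"tx": -65,"ty": 25,"tz": 0,"roll": 0,"hand": 40},{"tx": -95,"ty": 10,"tz": -10,"roll": 0,"hand": 40},{"tx": -95,"ty": -25,"tz": -22,"roll": 0,"hand": 40},{"tx": -95,"ty": -60,"tz": -40,"roll": 0,"hand": 40},{"tx": -95,"ty": -95,"tz": -58,"roll": 0,"hand": 40}], squeeze=15)

```text
time_s: 13.88
position: [0.5265, -0.1385, 0.1328]
orientation: [-104.3, 89.9, -13.4]
wrist_force: [-0.7, -0.3, -1.2]
gripper_width: 0.701
```

```bash
python3 - <<'E'
from h import *
R,p,s=Rt(); print("jaw",np.degrees(np.arctan2(R[1,2],R[0,2])),p,s["gripper_width"]*94,s["time_s"]); go(.565,-.14,.06)
E
```

```text
jaw 90.95593741011406 [ 0.5265066  -0.13845965  0.13282406] 65.93500321397097 13.8833
tool shift mm [ 72.9 -38.4  -2.2] pos [ 0.5265 -0.1385  0.1328]
```

Call:
drive_tool(rows=[{"tx": 15,"ty": -25,"tz": -1,"roll": 0,"hand": 40},{"tx": 45,"ty": -38,"tz": -2,"roll": 0,"hand": 40},{"tx": 65,"ty": -38,"tz": -2,"roll": 0,"hand": 40},{"tx": 76,"ty": -38,"tz": -2,"roll": 0,"hand": 40},{"tx": 80,"ty": -38,"tz": -2,"roll": 0,"hand": 40},{"tx": 82,"ty": -38,"tz": -2,"roll": 0,"hand": 40}])

```text
time_s: 14.38
position: [0.5625, -0.1392, 0.0503]
orientation: [67.9, 90.0, 158.8]
wrist_force: [0.4, -0.7, -1.0]
gripper_width: 0.703
```

```bash
python3 - <<'E'
from h import *
R,p,s=Rt(); print(p,s["wrist_force"],s["gripper_width"]*94,s["time_s"])
w=imaging.capture("wrist"); crop(w,150,150,420,420,2,"w12.png");t=imaging.capture("side"); crop(t,180,90,340,220,4.5,"s12.png")
E
```

```text
[ 0.56253524 -0.13922209  0.05026075] [ 0.42583802 -0.6685807  -0.99781249] 66.10726841672438 14.3833
```

View pics/w12.png

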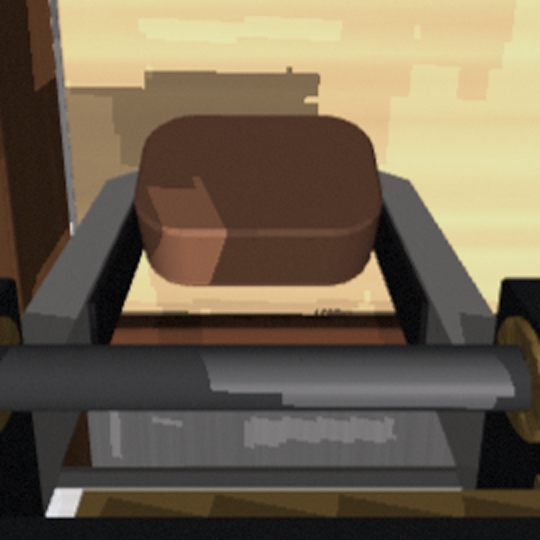

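View pics/s12.png

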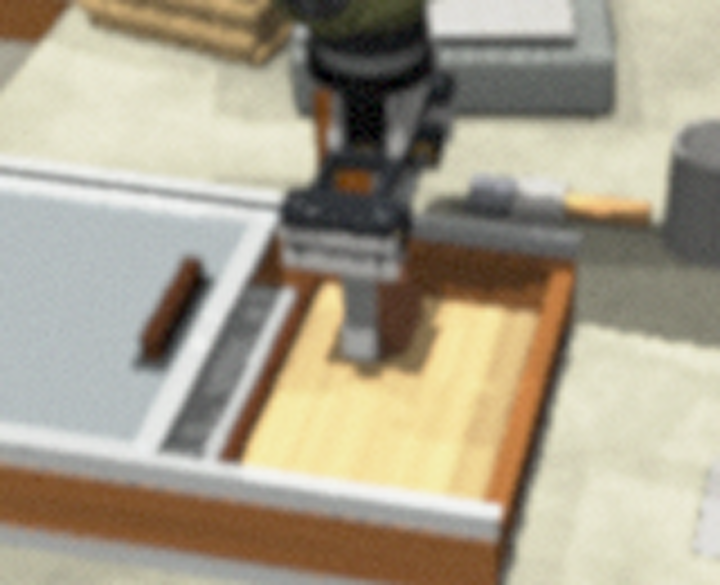

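Call:
drive_tool(rows=[{"tx": 1.5,"ty": 0,"tz": 0,"roll": 0,"hand": 40},{"tx": 3,"ty": 0,"tz": 0,"roll": 0,"hand": 40},{"tx": 4.5,"ty": 0,"tz": 0,"roll": 0,"hand": 40},{"tx": 6,"ty": 0,"tz": 0,"roll": 0,"hand": 40},{"tx": 6,"ty": 0,"tz": 0,"roll": 0,"hand": 40}])

```text
time_s: 14.9
position: [0.5626, -0.1392, 0.0443]
orientation: [72.1, 90.0, 163.0]
wrist_force: [-0.7, 0.8, -0.4]
gripper_width: 0.702
```

Call:
drive_tool(rows=[{"tx": 1,"ty": 0,"tz": 0,"roll": 0,"hand": 40},{"tx": 2,"ty": 0,"tz": 0,"roll": 0,"hand": 40},{"tx": 3,"ty": 0,"tz": 0,"roll": 0,"hand": 40},{"tx": 3,"ty": 0,"tz": 0,"roll": 0,"hand": 40}])

```text
time_s: 15.23
position: [0.5634, -0.1393, 0.0426]
orientation: [-100.7, 89.9, -9.7]
wrist_force: [-1.3, 0.9, 9.9]
gripper_width: 0.702
```

Call:
drive_tool(rows=[{"tx": 1,"ty": 0,"tz": 0,"roll": 0,"hand": 40},{"tx": 1,"ty": 0,"tz": 0,"roll": 0,"hand": 40},{"tx": 0,"ty": 0,"tz": 0,"roll": 0,"hand": 80},{"tx": 0,"ty": 0,"tz": 0,"roll": 0,"hand": 80},{"tx": 0,"ty": 0,"tz": 0,"roll": 0,"hand": 80}])

```text
time_s: 15.65
position: [0.5627, -0.1393, 0.0414]
orientation: [79.8, 90.0, 170.8]
wrist_force: [0.7, -0.5, -0.8]
gripper_width: 0.803
```

```bash
python3 - <<'E'
from h import *
R,p,s=Rt(); print(p,s["wrist_force"],s["gripper_width"]*94,s["time_s"])
w=imaging.capture("wrist"); crop(w,150,150,420,420,2,"w13.png");t=imaging.capture("side"); crop(t,180,90,340,220,4.5,"s13.png")
E
```

```text
[ 0.56270164 -0.13928178  0.04137849] [ 0.68351793 -0.47171247 -0.76552301] 75.47244922307826 15.65
```

View pics/w13.png

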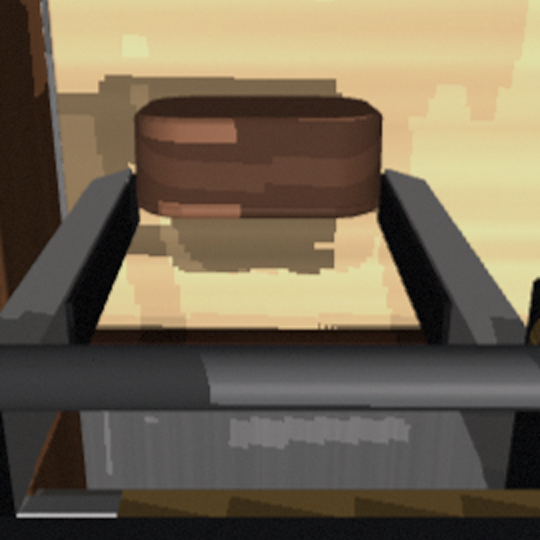

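View pics/s13.png

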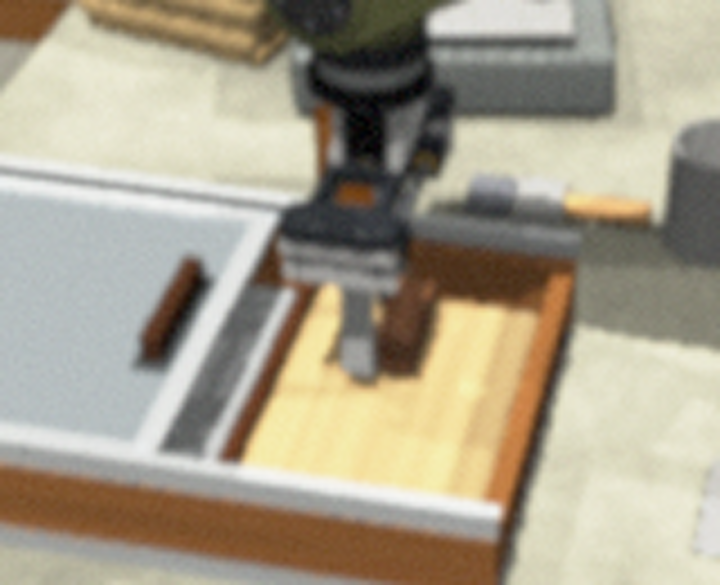

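Call:
drive_tool(rows=[{"tx": -15,"ty": -2,"tz": 0,"roll": 0,"hand": 85},{"tx": -40,"ty": -10,"tz": 0,"roll": 0,"hand": 50},{"tx": -50,"ty": -22,"tz": 0,"roll": 0,"hand": 0},{"tx": -45,"ty": -22,"tz": 0,"roll": 0,"hand": 0},{"tx": -45,"ty": -22,"tz": 0,"roll": 0,"hand": 0},{"tx": -45,"ty": -22,"tz": 0,"roll": 0,"hand": 0},{"tx": -45,"ty": -22,"tz": 0,"roll": 0,"hand": 0}])

```text
time_s: 16.33
position: [0.5838, -0.1388, 0.0853]
orientation: [73.2, 89.9, 164.1]
wrist_force: [0.1, 0.7, -0.2]
gripper_width: 0.459
```

```bash
python3 - <<'E'
from h import *
R,p,s=Rt(); print(p,s["wrist_force"],s["gripper_width"]*94,s["time_s"]); c=cal("wrist")
w=imaging.capture("wrist"); cv2.imwrite("pics/w14.png",w);t=imaging.capture("side"); crop(t,180,90,340,220,4.5,"s14.png")
E
```

```text
[ 0.58384472 -0.1387813   0.08527241] [ 0.14329334  0.67103057 -0.16891105] 43.12734371995899 16.3333
```

View pics/w14.png

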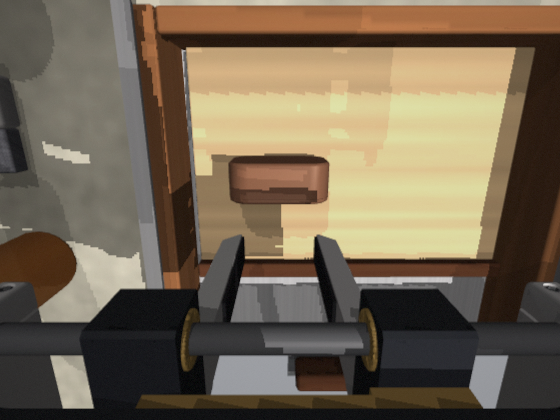

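View pics/s14.png

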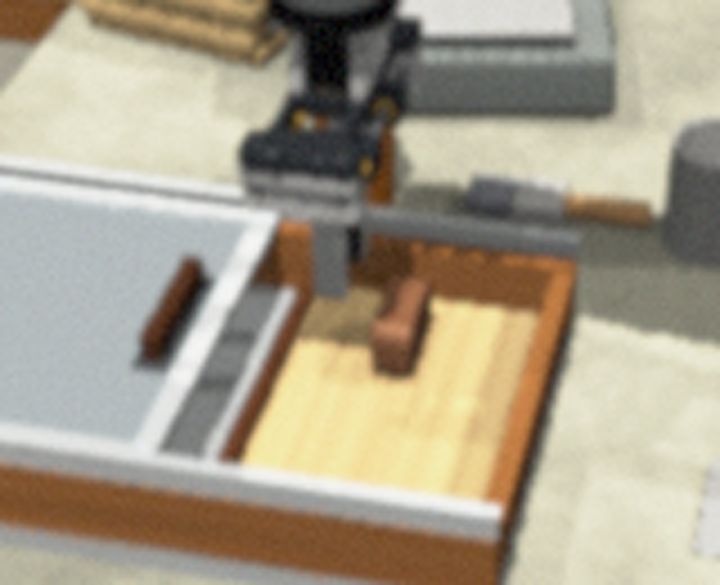

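```bash
python3 - <<'E'
from h import *
for q in((279,160),(279,190),(279,203),(230,180),(328,180)): print(q,pt("wrist",*q,.076).round(4))
E
```

```text
(279, 160) [ 0.5303 -0.1387  0.076 ]
(279, 190) [ 0.5491 -0.1384  0.076 ]
(279, 203) [ 0.5575 -0.1383  0.076 ]
(230, 180) [ 0.5432 -0.169   0.076 ]
(328, 180) [ 0.5422 -0.1081  0.076 ]
```

Call:
drive_tool(rows=[{"tx": 15,"ty": 0,"tz": 0,"roll": 0,"hand": 0},{"tx": 25,"ty": 10,"tz": 0,"roll": 0,"hand": 0},{"tx": 25,"ty": 18,"tz": 0,"roll": 0,"hand": 0},{"tx": 25,"ty": 24,"tz": 0,"roll": 0,"hand": 0},{"tx": 25,"ty": 30,"tz": 0,"roll": 0,"hand": 0},{"tx": 25,"ty": 36,"tz": 0,"roll": 0,"hand": 0},{"tx": 25,"ty": 42,"tz": 0,"roll": 0,"hand": 0},{"tx": 25,"ty": 42,"tz": 0,"roll": 0,"hand": 0}])

```text
time_s: 17.1
position: [0.542, -0.1397, 0.0619]
orientation: [-120.4, 90.0, -29.5]
wrist_force: [-0.1, -0.0, 0.2]
gripper_width: 0.003
```

```bash
python3 - <<'E'
from h import *
R,p,s=Rt(); print(p,s["wrist_force"],s["gripper_width"]*94,s["time_s"]); c=cal("wrist")
w=imaging.capture("wrist"); cv2.imwrite("pics/w15.png",w);t=imaging.capture("side"); crop(t,180,90,340,220,4.5,"s15.png")
E
```

```text
[ 0.54198729 -0.13965994  0.06189996] [-0.079631   -0.04883646  0.24191026] 0.29068409615972646 17.1
```

View pics/w15.png

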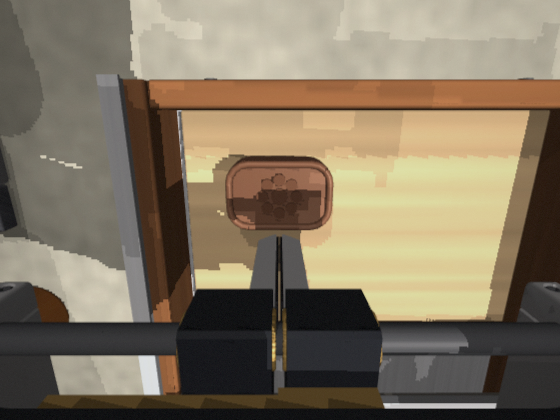

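View pics/s15.png

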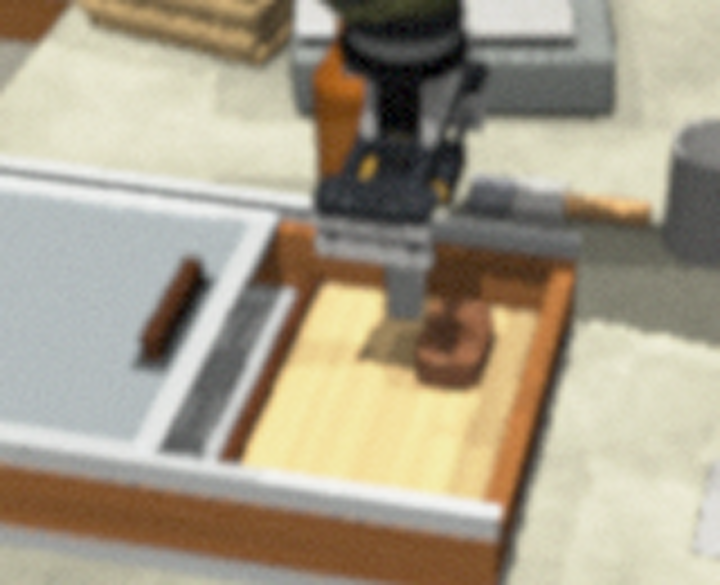

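Call:
drive_tool(rows=[{"tx": -40,"ty": 0,"tz": 0,"roll": 0,"hand": 0},{"tx": -75,"ty": 0,"tz": 10,"roll": 0,"hand": 30},{"tx": -90,"ty": 0,"tz": 40,"roll": 0,"hand": 100},{"tx": -100,"ty": 5,"tz": 78,"roll": 0,"hand": 100},{"tx": -100,"ty": 8,"tz": 118,"roll": 0,"hand": 100},{"tx": -100,"ty": 12,"tz": 158,"roll": 0,"hand": 100},{"tx": -100,"ty": 16,"tz": 198,"roll": 0,"hand": 100},{"tx": -100,"ty": 20,"tz": 238,"roll": 0,"hand": 100}])

```text
time_s: 17.87
position: [0.5185, 0.0999, 0.1618]
orientation: [-82.0, 90.0, 8.9]
wrist_force: [-0.1, 0.2, 0.3]
gripper_width: 0.465
```

Call:
drive_tool(rows=[{"tx": 0,"ty": 4,"tz": 35,"roll": -0.1,"hand": 100},{"tx": 0,"ty": 8,"tz": 72,"roll": -0.2,"hand": 100},{"tx": 0,"ty": 12,"tz": 105,"roll": -0.3,"hand": 100},{"tx": 20,"ty": 18,"tz": 140,"roll": -0.4,"hand": 100},{"tx": 45,"ty": 20,"tz": 165,"roll": -0.48,"hand": 100},{"tx": 50,"ty": 20,"tz": 165,"roll": -0.48,"hand": 100},{"tx": 50,"ty": 20,"tz": 165,"roll": -0.48,"hand": 100}])

```text
time_s: 18.45
position: [0.4952, 0.2634, 0.1096]
orientation: [86.5, 89.8, -155.0]
wrist_force: [0.2, -1.1, -0.6]
gripper_width: 0.96
```

```bash
python3 - <<'E'
from h import *
R,p,s=Rt(); print("jaw",np.degrees(np.arctan2(R[1,2],R[0,2])),p,s["gripper_width"],s["time_s"]); c=cal("wrist")
w=imaging.capture("wrist"); cv2.imwrite("pics/w16.png",w); cakes("wrist",w,c,.030,(0,0,560,290)); 
t=imaging.capture("top"); cv2.imwrite("pics/top16.png",t); cakes("top",t,cal("top"),.026,(182,160,265,250))
go(.5033,.2665,.007)
E
```

```text
jaw 118.52280779282395 [0.49518064 0.26337011 0.10962864] 0.9604482773468632 18.45
wrist cake ctr 500.9 268.3 size 64.7 42.6 long axis -61.4 px [277. 214.]
wrist cake ctr 609.6 54.6 size 143.6 31.1 long axis 1.6 px [ 23. 203.]
wrist cake ctr 457.0 46.9 size 41.5 39.6 long axis -80.7 px [48. 29.]
tool shift mm [105.1  -7.8   0.6] pos [0.4967 0.2623 0.1121]
```

View pics/w16.png

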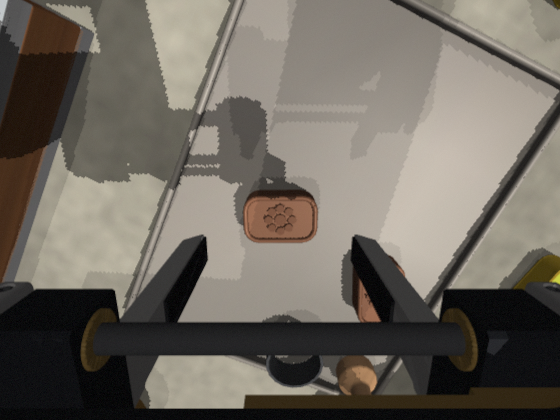

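Call:
drive_tool(rows=[{"tx": 30,"ty": -7,"tz": 1.5,"roll": 0,"hand": 100},{"tx": 65,"ty": -7,"tz": 1.5,"roll": 0,"hand": 100},{"tx": 93,"ty": -7,"tz": 1.5,"roll": 0,"hand": 100},{"tx": 103,"ty": -7,"tz": 1.5,"roll": 0,"hand": 100},{"tx": 103,"ty": -7,"tz": 1.5,"roll": 0,"hand": 100},{"tx": 103,"ty": -7,"tz": 1.5,"roll": 0,"hand": 40},{"tx": 103,"ty": -7,"tz": 1.5,"roll": 0,"hand": 40},{"tx": 103,"ty": -7,"tz": 1.5,"roll": 0,"hand": 40}], squeeze=20)

```text
time_s: 19.22
position: [0.5027, 0.2676, 0.0105]
orientation: [-94.6, 89.8, 23.8]
wrist_force: [0.1, -0.4, 0.6]
gripper_width: 0.821
```

Call:
drive_tool(rows=[{"tx": 0,"ty": 0,"tz": 0,"roll": 0,"hand": 40},{"tx": 0,"ty": 0,"tz": 0,"roll": 0,"hand": 40},{"tx": 0,"ty": 0,"tz": 0,"roll": 0,"hand": 40}])

```text
time_s: 19.47
position: [0.5021, 0.2676, 0.0096]
orientation: [-94.7, 89.9, 23.7]
wrist_force: [-1.8, -0.7, 7.8]
gripper_width: 0.699
```

```bash
python3 - <<'E'
from h import *
R,p,s=Rt(); print(p,s["gripper_width"]*94,s["time_s"])
w=imaging.capture("wrist"); crop(w,150,150,420,420,2,"w17.png")
go(.49,-.015,.2)
E
```

```text
[0.50214331 0.26761344 0.0095842 ] 65.74850206065571 19.4667
tool shift mm [-190.6  145.  -242.8] pos [0.5021 0.2676 0.0096]
```

View pics/w17.png

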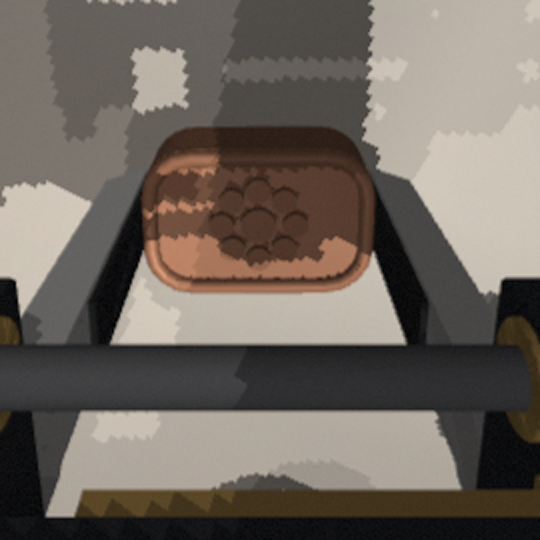

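Call:
drive_tool(rows=[{"tx": -25,"ty": 0,"tz": 0,"roll": 0,"hand": 40},{"tx": -60,"ty": 0,"tz": 0,"roll": 0,"hand": 40},{"tx": -95,"ty": 7,"tz": -12,"roll": 0.06,"hand": 40},{"tx": -120,"ty": 20,"tz": -34,"roll": 0.15,"hand": 40},{"tx": -130,"ty": 38,"tz": -64,"roll": 0.25,"hand": 40},{"tx": -130,"ty": 57,"tz": -96,"roll": 0.35,"hand": 40},{"tx": -130,"ty": 76,"tz": -128,"roll": 0.45,"hand": 40},{"tx": -130,"ty": 95,"tz": -160,"roll": 0.48,"hand": 40}])

```text
time_s: 20.18
position: [0.4938, 0.08, 0.139]
orientation: [-85.8, 90.0, 4.8]
wrist_force: [-0.1, -0.4, -2.2]
gripper_width: 0.701
```

```bash
python3 - <<'E'
from h import *
R,p,s=Rt(); print("jaw",np.degrees(np.arctan2(R[1,2],R[0,2])),p,s["gripper_width"]*94,s["time_s"])
go(.488,-.012,.05)
E
```

```text
jaw 90.61783915133135 [0.49383718 0.07995331 0.13898593] 65.93804270967001 20.1833
tool shift mm [ 89.    6.9 -91.9] pos [0.4938 0.08   0.139 ]
```

Call:
drive_tool(rows=[{"tx": 0,"ty": 2,"tz": -35,"roll": 0,"hand": 40},{"tx": 0,"ty": 4,"tz": -70,"roll": 0,"hand": 40},{"tx": 20,"ty": 6,"tz": -90,"roll": 0,"hand": 40},{"tx": 55,"ty": 6,"tz": -92,"roll": 0,"hand": 40},{"tx": 85,"ty": 6,"tz": -92,"roll": 0,"hand": 40},{"tx": 95,"ty": 6,"tz": -92,"roll": 0,"hand": 40},{"tx": 99,"ty": 6,"tz": -92,"roll": 0,"hand": 40},{"tx": 101,"ty": 6,"tz": -92,"roll": 0,"hand": 40}])

```text
time_s: 20.85
position: [0.4901, -0.0104, 0.038]
orientation: [-87.2, 90.0, 3.8]
wrist_force: [0.4, 0.8, -1.1]
gripper_width: 0.699
```

Call:
drive_tool(rows=[{"tx": 1,"ty": 0,"tz": 0,"roll": 0,"hand": 40},{"tx": 2,"ty": 0,"tz": 0,"roll": 0,"hand": 40},{"tx": 2,"ty": 0,"tz": 0,"roll": 0,"hand": 40}])

```text
time_s: 21.1
position: [0.4908, -0.0105, 0.0375]
orientation: [-93.6, 89.8, -2.6]
wrist_force: [-3.2, 0.1, 8.1]
gripper_width: 0.698
```

Call:
drive_tool(rows=[{"tx": -1,"ty": 0,"tz": 0,"roll": 0,"hand": 80},{"tx": -1,"ty": 0,"tz": 0,"roll": 0,"hand": 80},{"tx": -1,"ty": 0,"tz": 0,"roll": 0,"hand": 80},{"tx": -10,"ty": 0,"tz": 0,"roll": 0,"hand": 80},{"tx": -35,"ty": 0,"tz": 0,"roll": 0,"hand": 80},{"tx": -75,"ty": 0,"tz": 0,"roll": 0,"hand": 100},{"tx": -110,"ty": 0,"tz": 20,"roll": 0,"hand": 100},{"tx": -125,"ty": 0,"tz": 55,"roll": 0.1,"hand": 100}])

```text
time_s: 21.77
position: [0.4903, 0.0432, 0.1658]
orientation: [-88.1, 89.6, -2.9]
wrist_force: [1.0, 1.3, -0.1]
gripper_width: 0.974
```

```bash
python3 - <<'E'
from h import *
R,p,s=Rt(); print("jaw",np.degrees(np.arctan2(R[1,2],R[0,2])),p,s["gripper_width"]*94,s["time_s"])
w=imaging.capture("wrist"); cv2.imwrite("pics/w18.png",w)
t=imaging.capture("top"); cv2.imwrite("pics/top18.png",t); cakes("top",t,cal("top"),.026,(182,160,265,250))
go(.52,.384,.11)
E
```

```text
jaw 85.14914238599344 [0.4903206  0.04321598 0.16579277] 91.54130742336869 21.7667
top cake ctr 525.5 387.5 size 68.0 45.6 long axis 28.6 px [198. 181.]
tool shift mm [ 5.49e+01 -2.00e-01  3.38e+02] pos [0.49   0.0472 0.1645]
```

View pics/w18.png

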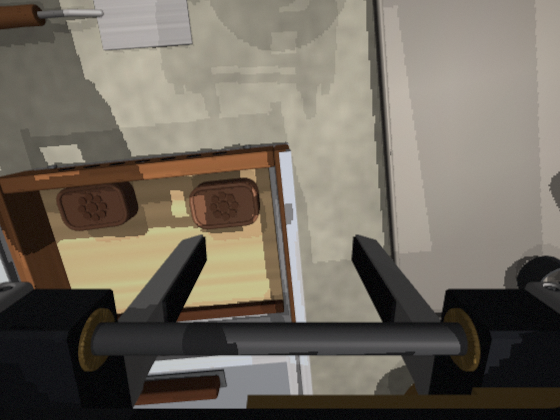

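View pics/top18.png

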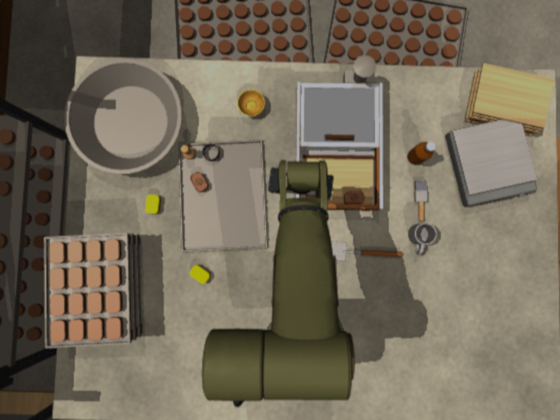

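Call:
drive_tool(rows=[{"tx": 0,"ty": 0,"tz": 38,"roll": 0.12,"hand": 100},{"tx": 0,"ty": 0,"tz": 76,"roll": 0.24,"hand": 100},{"tx": 0,"ty": 0,"tz": 114,"roll": 0.36,"hand": 100},{"tx": 0,"ty": 0,"tz": 152,"roll": 0.48,"hand": 100},{"tx": 0,"ty": 0,"tz": 190,"roll": 0.6,"hand": 100},{"tx": 0,"ty": 0,"tz": 228,"roll": 0.72,"hand": 100},{"tx": 0,"ty": 0,"tz": 266,"roll": 0.84,"hand": 100},{"tx": 0,"ty": 0,"tz": 300,"roll": 0.96,"hand": 100}])

```text
time_s: 22.53
position: [0.5136, 0.3452, 0.1603]
orientation: [178.6, 90.0, -150.3]
wrist_force: [0.1, -0.3, -0.6]
gripper_width: 0.998
```

```bash
python3 - <<'E'
from h import *
R,p,s=Rt(); print("jaw",np.degrees(np.arctan2(R[1,2],R[0,2])),p,s["gripper_width"]*94,s["time_s"])
go(.52,.380,.115)
E
```

```text
jaw 31.084925380165675 [0.51364593 0.34524844 0.16030308] 93.77455187737344 22.5333
tool shift mm [45.3 26.5 23.4] pos [0.5136 0.3452 0.1603]
```

Call:
drive_tool(rows=[{"tx": 20,"ty": 20,"tz": 15,"roll": 0.01,"hand": 90},{"tx": 40,"ty": 26,"tz": 22,"roll": 0.015,"hand": 90},{"tx": 45,"ty": 26,"tz": 23,"roll": 0.015,"hand": 90},{"tx": 45,"ty": 26,"tz": 23,"roll": 0.015,"hand": 90}])

```text
time_s: 22.87
position: [0.5195, 0.3766, 0.1136]
orientation: [-174.8, 89.8, -144.2]
wrist_force: [-0.2, -0.3, -0.0]
gripper_width: 0.898
```

```bash
python3 - <<'E'
from h import *
R,p,s=Rt(); print("jaw",np.degrees(np.arctan2(R[1,2],R[0,2])),p,s["gripper_width"],s["time_s"]); c=cal("wrist")
w=imaging.capture("wrist"); cv2.imwrite("pics/w19.png",w); cakes("wrist",w,c,.030,(180,100,380,290)); 
go(.5245,.3870,.007)
E
```

```text
jaw 30.551198580536138 [0.5195174  0.37655661 0.11359725] 0.8975176122482987 22.8667
wrist cake ctr 522.5 392.1 size 64.7 46.2 long axis 30.7 px [291. 194.]
tool shift mm [108.3   6.9   9.3] pos [0.5201 0.3764 0.1153]
```

View pics/w19.png

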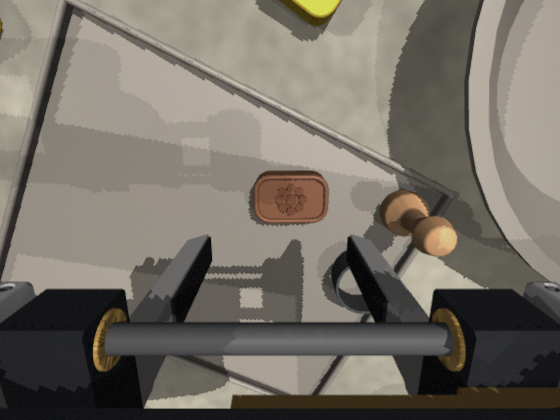

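```bash
python3 - <<'E'
from h import *
for z in(.05,.1,.15,.2):
  L=pt("top",68,118,z);Rr=pt("top",182,118,z); print(z,((L+Rr)/2).round(3),np.hypot(*(L-Rr)[:2])/2, "side front rim", pt("side",80,322,z).round(3))
print("body end",.524+.088*.861,.389+.088*.508)
E
```

```text
0.05 [0.733 0.643 0.05 ] 0.19377622534319872 side front rim [0.776 0.45  0.05 ]
0.1 [0.719 0.624 0.1  ] 0.1871915006516035 side front rim [0.742 0.472 0.1  ]
0.15 [0.705 0.605 0.15 ] 0.18060677596000826 side front rim [0.709 0.494 0.15 ]
0.2 [0.69  0.586 0.2  ] 0.1740220512684131 side front rim [0.676 0.517 0.2  ]
body end 0.599768 0.43370400000000003
```

Call:
drive_tool(rows=[{"tx": 30,"ty": 9,"tz": 9.5,"roll": 0,"hand": 90},{"tx": 65,"ty": 9,"tz": 9.5,"roll": 0,"hand": 90},{"tx": 95,"ty": 9,"tz": 9.5,"roll": 0,"hand": 90},{"tx": 106,"ty": 9,"tz": 9.5,"roll": 0,"hand": 90},{"tx": 106,"ty": 9,"tz": 9.5,"roll": 0,"hand": 90},{"tx": 106,"ty": 9,"tz": 9.5,"roll": 0,"hand": 40},{"tx": 106,"ty": 9,"tz": 9.5,"roll": 0,"hand": 40},{"tx": 106,"ty": 9,"tz": 9.5,"roll": 0,"hand": 40}], squeeze=20)

```text
time_s: 23.58
position: [0.5248, 0.3905, 0.012]
orientation: [3.1, 89.8, 33.5]
wrist_force: [-1.3, -0.5, 1.0]
gripper_width: 0.724
```

Call:
drive_tool(rows=[{"tx": 0,"ty": 0,"tz": 0,"roll": 0,"hand": 40},{"tx": 0,"ty": 0,"tz": 0,"roll": 0,"hand": 40}])

```text
time_s: 23.75
position: [0.5247, 0.3905, 0.0118]
orientation: [-0.4, 89.8, 30.1]
wrist_force: [-0.6, -2.4, 8.4]
gripper_width: 0.698
```

```bash
python3 - <<'E'
from h import *
R,p,s=Rt(); print(p,s["gripper_width"]*94,s["time_s"])
w=imaging.capture("wrist"); crop(w,150,150,420,420,2,"w20.png")
go(.569,-.015,.14)
E
```

```text
[0.52465015 0.39046889 0.0118096 ] 65.59504846355317 23.75
tool shift mm [-128.7 -371.9 -167. ] pos [0.5247 0.3904 0.0118]
```

View pics/w20.png

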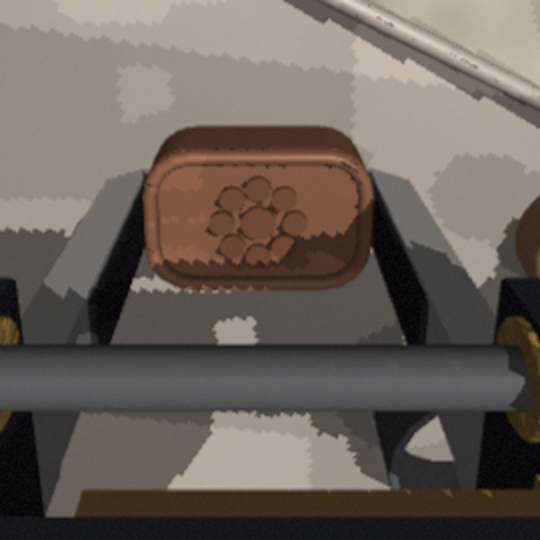

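Call:
drive_tool(rows=[{"tx": -25,"ty": 0,"tz": 0,"roll": 0,"hand": 40},{"tx": -60,"ty": 0,"tz": 0,"roll": 0,"hand": 40},{"tx": -95,"ty": -10,"tz": -4,"roll": -0.12,"hand": 40},{"tx": -120,"ty": -34,"tz": -14,"roll": -0.24,"hand": 40},{"tx": -130,"ty": -66,"tz": -28,"roll": -0.36,"hand": 40},{"tx": -130,"ty": -100,"tz": -44,"roll": -0.48,"hand": 40},{"tx": -130,"ty": -135,"tz": -60,"roll": -0.6,"hand": 40},{"tx": -130,"ty": -170,"tz": -76,"roll": -0.72,"hand": 40}])

```text
time_s: 24.47
position: [0.5444, 0.2036, 0.1407]
orientation: [-55.6, 89.9, 16.4]
wrist_force: [0.9, -0.2, -1.0]
gripper_width: 0.699
```

```bash
python3 - <<'E'
from h import *
R,p,s=Rt(); print("jaw",np.degrees(np.arctan2(R[1,2],R[0,2])),p,s["gripper_width"]*94,s["time_s"])
go(.569,-.015,.05)
E
```

```text
jaw 72.06696444297013 [0.54437707 0.20356514 0.1407287 ] 65.68323847167537 24.4667
tool shift mm [  90.7  -90.6 -200.5] pos [0.5444 0.2036 0.1407]
```

Call:
drive_tool(rows=[{"tx": 0,"ty": -15,"tz": -34,"roll": -0.11,"hand": 40},{"tx": 0,"ty": -30,"tz": -68,"roll": -0.22,"hand": 40},{"tx": 0,"ty": -46,"tz": -102,"roll": -0.33,"hand": 40},{"tx": 0,"ty": -61,"tz": -136,"roll": -0.335,"hand": 40},{"tx": 0,"ty": -76,"tz": -168,"roll": -0.335,"hand": 40},{"tx": 5,"ty": -88,"tz": -195,"roll": -0.335,"hand": 40},{"tx": 30,"ty": -90,"tz": -200,"roll": -0.335,"hand": 40},{"tx": 60,"ty": -90,"tz": -200,"roll": -0.335,"hand": 40}])

```text
time_s: 25.13
position: [0.5685, -0.0154, 0.0814]
orientation: [-97.4, 89.7, -6.7]
wrist_force: [1.1, 0.0, -1.0]
gripper_width: 0.702
```

```bash
python3 - <<'E'
from h import *
R,p,s=Rt(); print("jaw",np.degrees(np.arctan2(R[1,2],R[0,2])),p,s["gripper_width"]*94,s["time_s"])
w=imaging.capture("wrist"); cv2.imwrite("pics/w21.png",w)
go(.569,-.015,.04)
E
```

```text
jaw 90.72744150035442 [ 0.56848069 -0.01542051  0.08142103] 65.97983077001777 25.1333
tool shift mm [34.2 -4.1 -1. ] pos [ 0.565  -0.0141  0.0742]
```

View pics/w21.png

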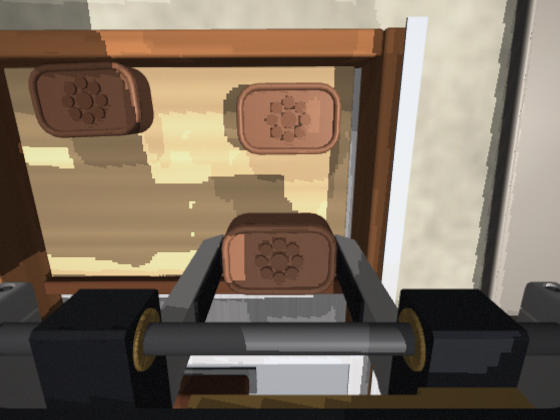

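Call:
drive_tool(rows=[{"tx": 12,"ty": -2,"tz": 0,"roll": 0,"hand": 40},{"tx": 24,"ty": -2,"tz": 0,"roll": 0,"hand": 40},{"tx": 31,"ty": -2,"tz": 0,"roll": 0,"hand": 40},{"tx": 34,"ty": -2,"tz": 0,"roll": 0,"hand": 40},{"tx": 34,"ty": -2,"tz": 0,"roll": 0,"hand": 40}])

```text
time_s: 25.6
position: [0.5691, -0.0127, 0.0454]
orientation: [82.4, 90.0, 173.3]
wrist_force: [-0.1, -0.1, -1.6]
gripper_width: 0.701
```

Call:
drive_tool(rows=[{"tx": 2,"ty": 0,"tz": 0,"roll": 0,"hand": 40},{"tx": 4,"ty": 0,"tz": 0,"roll": 0,"hand": 40},{"tx": 6,"ty": 0,"tz": 0,"roll": 0,"hand": 40},{"tx": 6.5,"ty": 0,"tz": 0,"roll": 0,"hand": 40},{"tx": 6.5,"ty": 0,"tz": 0,"roll": 0,"hand": 40}])

```text
time_s: 26.02
position: [0.5694, -0.013, 0.0397]
orientation: [-95.1, 89.9, -4.2]
wrist_force: [-1.7, 0.3, 4.5]
gripper_width: 0.701
```

Contact; release and lift.

Call:
drive_tool(rows=[{"tx": 0,"ty": 0,"tz": 0,"roll": 0,"hand": 80},{"tx": 0,"ty": 0,"tz": 0,"roll": 0,"hand": 80},{"tx": 0,"ty": 0,"tz": 0,"roll": 0,"hand": 80},{"tx": -10,"ty": 0,"tz": 0,"roll": 0,"hand": 80},{"tx": -35,"ty": 0,"tz": 0,"roll": 0,"hand": 80},{"tx": -75,"ty": 0,"tz": 0,"roll": 0,"hand": 80},{"tx": -110,"ty": 0,"tz": 0,"roll": 0,"hand": 50},{"tx": -120,"ty": 0,"tz": -20,"roll": 0,"hand": 0}])

```text
time_s: 26.68
position: [0.5711, -0.0313, 0.1655]
orientation: [-94.0, 89.6, -3.0]
wrist_force: [0.6, -0.2, 1.3]
gripper_width: 0.696
```

```bash
python3 - <<'E'
from h import *
R,p,s=Rt(); print("jaw",np.degrees(np.arctan2(R[1,2],R[0,2])),p,s["gripper_width"]*94,s["time_s"],s["joints"])
c=cal("wrist");w=imaging.capture("wrist"); cv2.imwrite("pics/w22.png",w); cakes("wrist",w,c,.058,(0,0,560,300))
t=imaging.capture("side"); crop(t,130,90,330,230,4,"s22.png")
go(.693,-.083,.14)
E
```

```text
jaw 91.0263094464371 [ 0.57109778 -0.03127042  0.16549089] 65.38426908607858 26.6833 [-6.81703144e+00  2.16694823e+01  8.66250435e+01  3.11769508e-02
  7.12624330e+01 -9.78533625e+01]
wrist cake ctr 611.8 -29.9 size 105.1 11.8 long axis -88.9 px [261. 237.]
wrist cake ctr 617.5 -294.1 size 51.9 27.2 long axis -13.2 px [ 15. 242.]
wrist cake ctr 567.5 -12.3 size 65.2 46.6 long axis -88.9 px [293. 199.]
wrist cake ctr 490.7 -9.7 size 65.5 42.6 long axis -88.9 px [305. 107.]
wrist cake ctr 548.8 -85.0 size 284.9 214.5 long axis -89.0 px [166. 146.]
tool shift mm [  22.9 -121.8  -50.2] pos [ 0.5704 -0.0345  0.1622]
```

View pics/w22.png

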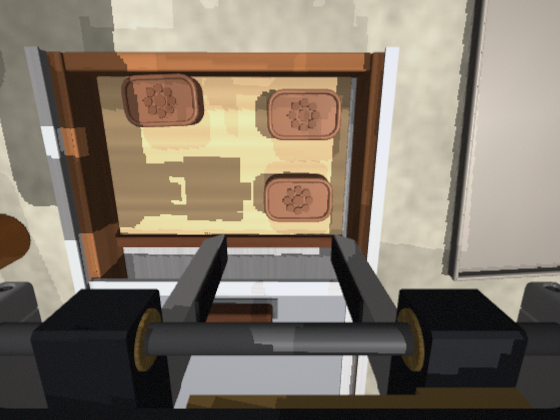

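View pics/s22.png

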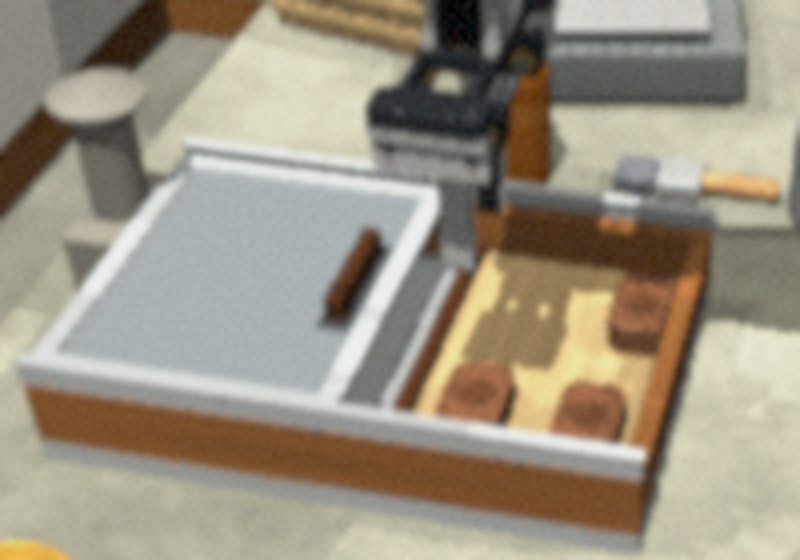

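```bash
python3 - <<'E'
from h import *
w=cv2.imread("pics/w22.png"); c=cal("wrist")
for q in((162,75),(162,100),(162,126),(123,100),(202,100)): print(q,pt("wrist",*q,.058,c).round(4))
print("batten rear",pt("wrist",180,247,.042,c),pt("wrist",180,236,.042,c)); crop(w,60,40,400,300,2.3,"w22c.png")
E
```

```text
(162, 75) [ 0.4593 -0.1346  0.058 ]
(162, 100) [ 0.4795 -0.1365  0.058 ]
(162, 126) [ 0.5014 -0.1384  0.058 ]
(123, 100) [ 0.48   -0.1703  0.058 ]
(202, 100) [ 0.479  -0.1017  0.058 ]
batten rear [ 0.62514205 -0.1365649   0.042     ] [ 0.61273905 -0.13564573  0.042     ]
```

View pics/w22c.png

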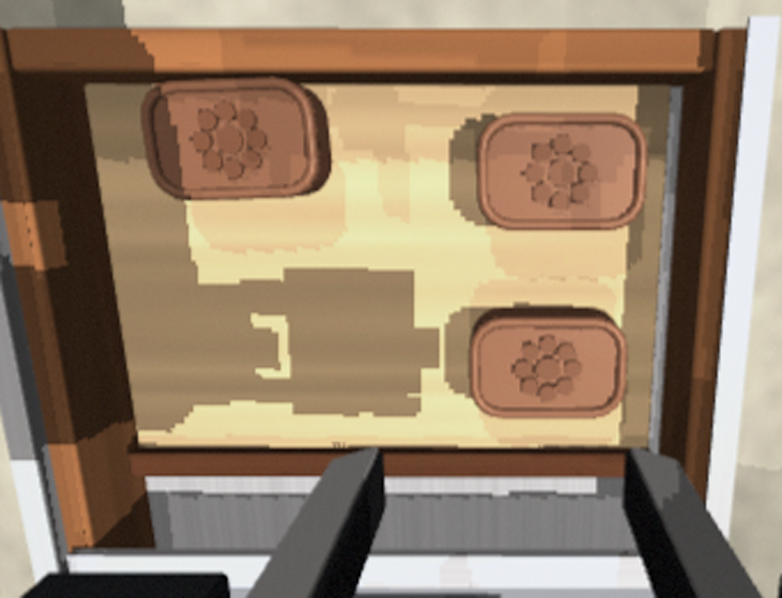

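Call:
drive_tool(rows=[{"tx": 0,"ty": 3,"tz": -35,"roll": 0,"hand": 0},{"tx": 0,"ty": 6,"tz": -70,"roll": 0,"hand": 0},{"tx": 0,"ty": 8,"tz": -103,"roll": 0,"hand": 0},{"tx": 0,"ty": 8,"tz": -103,"roll": 0,"hand": 0}])

```text
time_s: 27.12
position: [0.562, -0.1401, 0.1579]
orientation: [96.5, 89.9, -172.8]
wrist_force: [-0.1, 0.8, -0.1]
gripper_width: 0.326
```

```bash
python3 - <<'E'
from h import *
R,p,s=Rt(); print(p,s["time_s"])
c=cal("wrist");w=imaging.capture("wrist"); cv2.imwrite("pics/w23.png",w)
crop(imaging.capture("side"),240,110,330,200,7,"s23.png")
E
```

```text
[ 0.56197901 -0.14014264  0.1578628 ] 27.1167
```

View pics/w23.png

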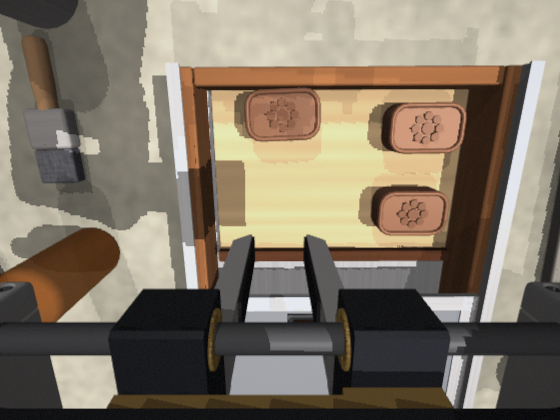

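View pics/s23.png

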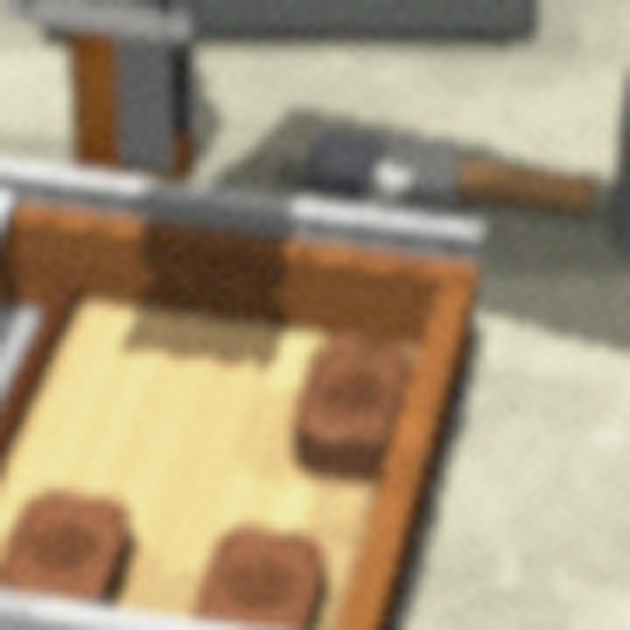

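Call:
drive_tool(rows=[{"tx": 0,"ty": 35,"tz": 2,"roll": 0,"hand": 0},{"tx": 10,"ty": 70,"tz": 3,"roll": 0,"hand": 0},{"tx": 40,"ty": 80,"tz": 3,"roll": 0,"hand": 0},{"tx": 70,"ty": 80,"tz": 3,"roll": 0,"hand": 0},{"tx": 90,"ty": 80,"tz": 3,"roll": 0,"hand": 0},{"tx": 94,"ty": 80,"tz": 3,"roll": 0,"hand": 0},{"tx": 94,"ty": 80,"tz": 3,"roll": 0,"hand": 0}])

```text
time_s: 27.8
position: [0.4824, -0.1331, 0.064]
orientation: [66.7, 89.8, 157.6]
wrist_force: [0.2, 0.4, 0.9]
gripper_width: 0.004
```

Call:
drive_tool(rows=[{"tx": 2,"ty": 0,"tz": 0,"roll": 0,"hand": 0},{"tx": 4,"ty": 0,"tz": 0,"roll": 0,"hand": 0},{"tx": 4,"ty": 0,"tz": 0,"roll": 0,"hand": 0}])

```text
time_s: 28.05
position: [0.4834, -0.1342, 0.0616]
orientation: [-108.7, 89.9, -17.8]
wrist_force: [-0.3, 0.3, -0.2]
gripper_width: 0.005
```

Call:
drive_tool(rows=[{"tx": 1,"ty": 0,"tz": 0,"roll": 0,"hand": 0},{"tx": 2,"ty": 0,"tz": 0,"roll": 0,"hand": 0},{"tx": 3,"ty": 0,"tz": 0,"roll": 0,"hand": 0},{"tx": 3.5,"ty": 0,"tz": 0,"roll": 0,"hand": 0},{"tx": 3.5,"ty": 0,"tz": 0,"roll": 0,"hand": 0}])

```text
time_s: 28.47
position: [0.4831, -0.1344, 0.0582]
orientation: [-107.0, 90.0, -16.1]
wrist_force: [-3.5, 1.6, 9.7]
gripper_width: 0.006
```

Call:
drive_tool(rows=[{"tx": -30,"ty": 0,"tz": 0,"roll": 0,"hand": 0},{"tx": -65,"ty": 0,"tz": 0,"roll": 0,"hand": 0},{"tx": -80,"ty": -30,"tz": 7,"roll": 0,"hand": 0},{"tx": -82,"ty": -68,"tz": 16,"roll": 0,"hand": 0},{"tx": -82,"ty": -106,"tz": 25,"roll": 0,"hand": 0},{"tx": -82,"ty": -144,"tz": 34,"roll": 0,"hand": 0},{"tx": -82,"ty": -182,"tz": 43,"roll": 0,"hand": 0},{"tx": -82,"ty": -218,"tz": 51,"roll": 0,"hand": 0}])

```text
time_s: 29.13
position: [0.7017, -0.0791, 0.1393]
orientation: [-12.3, 90.0, 78.6]
wrist_force: [0.4, -0.6, 0.8]
gripper_width: 0.006
```

```bash
python3 - <<'E'
from h import *
R,p,s=Rt(); print("jaw",np.degrees(np.arctan2(R[1,2],R[0,2])),p,s["gripper_width"]*94,s["time_s"])
go(.70,-.083,.088); w=imaging.capture("wrist"); crop(w,60,0,500,420,1.3,"w24.png"); crop(imaging.capture("side"),180,60,330,200,5,"s24.png");go(.70,-.083,.088)
E
```

```text
jaw 90.8985576271194 [ 0.70169992 -0.07911611  0.13928706] 0.5179094892296824 29.1333
tool shift mm [51.3  1.8 -3.9] pos [ 0.7017 -0.0791  0.1393]
tool shift mm [48.7  3.  -4.7] pos [ 0.703  -0.0783  0.1367]
```

View pics/w24.png

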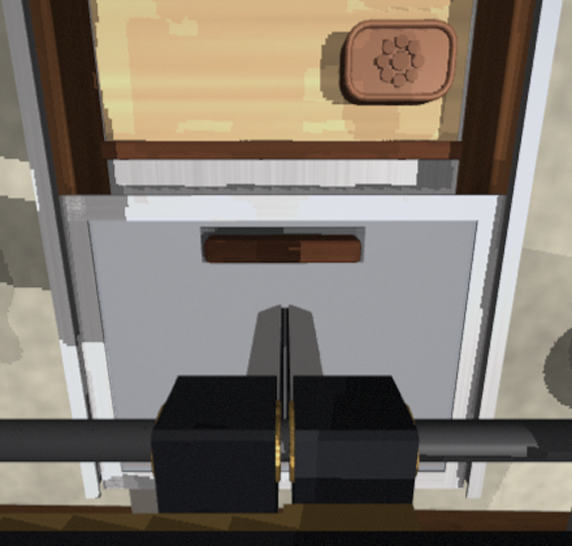

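Call:
drive_tool(rows=[{"tx": 20,"ty": 0,"tz": -4,"roll": 0,"hand": 0},{"tx": 40,"ty": 0,"tz": -4,"roll": 0,"hand": 0},{"tx": 48,"ty": 0,"tz": -4,"roll": 0,"hand": 0},{"tx": 48,"ty": 8,"tz": -4,"roll": 0,"hand": 0},{"tx": 48,"ty": 18,"tz": -4,"roll": 0,"hand": 0},{"tx": 48,"ty": 30,"tz": -4,"roll": 0,"hand": 0},{"tx": 48,"ty": 44,"tz": -4,"roll": 0,"hand": 0},{"tx": 48,"ty": 58,"tz": -4,"roll": 0,"hand": 0}])

```text
time_s: 29.9
position: [0.6416, -0.085, 0.0919]
orientation: [-95.5, 89.9, -4.6]
wrist_force: [4.1, 0.5, -2.5]
gripper_width: 0.007
```

Call:
drive_tool(rows=[{"tx": 0,"ty": 14,"tz": 0,"roll": 0,"hand": 0},{"tx": 0,"ty": 28,"tz": 0,"roll": 0,"hand": 0},{"tx": 0,"ty": 42,"tz": 0,"roll": 0,"hand": 0},{"tx": 0,"ty": 56,"tz": 0,"roll": 0,"hand": 0},{"tx": 0,"ty": 70,"tz": 0,"roll": 0,"hand": 0},{"tx": 0,"ty": 84,"tz": 0,"roll": 0,"hand": 0},{"tx": 0,"ty": 98,"tz": 0,"roll": 0,"hand": 0},{"tx": 0,"ty": 112,"tz": 0,"roll": 0,"hand": 0}])

```text
time_s: 30.57
position: [0.5296, -0.0868, 0.0921]
orientation: [-101.8, 89.9, -10.9]
wrist_force: [3.4, -1.7, -2.0]
gripper_width: 0.004
```

```bash
python3 - <<'E'
from h import *
R,p,s=Rt(); print(p,s["wrist_force"],s["time_s"]); go(.491,-.086,.088)
E
```

```text
[ 0.5296119  -0.08676588  0.09208792] [ 3.40567397 -1.71135385 -2.02835761] 30.5667
tool shift mm [ 4.  38.6  1.4] pos [ 0.5296 -0.0868  0.0921]
```

Call:
drive_tool(rows=[{"tx": 2,"ty": 12,"tz": 0,"roll": 0,"hand": 0},{"tx": 3,"ty": 22,"tz": 0,"roll": 0,"hand": 0},{"tx": 3,"ty": 30,"tz": 0,"roll": 0,"hand": 0},{"tx": 3,"ty": 35,"tz": 0,"roll": 0,"hand": 0},{"tx": 3,"ty": 38,"tz": 0,"roll": 0,"hand": 0},{"tx": 3,"ty": 40,"tz": 0,"roll": 0,"hand": 0},{"tx": 3,"ty": 42,"tz": 0,"roll": 0,"hand": 0},{"tx": 3,"ty": 43,"tz": 0,"roll": 0,"hand": 0}])

```text
time_s: 31.23
position: [0.4932, -0.0874, 0.0898]
orientation: [-94.8, 89.1, -4.0]
wrist_force: [51.9, 1.7, -30.6]
gripper_width: 0.004
```

Call:
drive_tool(rows=[{"tx": 0,"ty": -12,"tz": 0,"roll": 0,"hand": 0},{"tx": 0,"ty": -20,"tz": 0,"roll": 0,"hand": 0},{"tx": -30,"ty": -20,"tz": 0,"roll": 0,"hand": 0},{"tx": -70,"ty": -20,"tz": 0,"roll": 0,"hand": 0},{"tx": -105,"ty": -20,"tz": -15,"roll": 0,"hand": 0},{"tx": -115,"ty": -10,"tz": -50,"roll": 0,"hand": 0},{"tx": -115,"ty": 20,"tz": -80,"roll": 0,"hand": 0},{"tx": -115,"ty": 50,"tz": -110,"roll": 0,"hand": 0}])

```text
time_s: 31.9
position: [0.4391, -0.1979, 0.2039]
orientation: [-144.8, 90.0, -53.9]
wrist_force: [0.8, -1.0, 0.0]
gripper_width: 0.007
```

Call:
drive_tool(rows=[{"tx": 0,"ty": 15,"tz": -35,"roll": 0,"hand": 0},{"tx": 0,"ty": 30,"tz": -70,"roll": 0,"hand": 0},{"tx": 0,"ty": 40,"tz": -105,"roll": 0,"hand": 0},{"tx": 0,"ty": 50,"tz": -140,"roll": 0,"hand": 0},{"tx": 0,"ty": 50,"tz": -140,"roll": 0,"hand": 0}])

```text
time_s: 32.32
position: [0.39, -0.3421, 0.2032]
orientation: [97.2, 89.9, -172.2]
wrist_force: [-0.3, 0.1, 0.3]
gripper_width: 0.006
```

```bash
python3 - <<'E'
from h import *
R,p,s=Rt(); print(p,s["wrist_force"],s["time_s"])
t=imaging.capture("top"); cv2.imwrite("pics/top25.png",t); crop(t,285,70,395,220,5.3,"t25.png"); cv2.imwrite("pics/s25.png",imaging.capture("side"))
E
```

```text
[ 0.3900118  -0.3420629   0.20315269] [-0.27491168  0.05852723  0.26719521] 32.3167
```

View pics/top25.png

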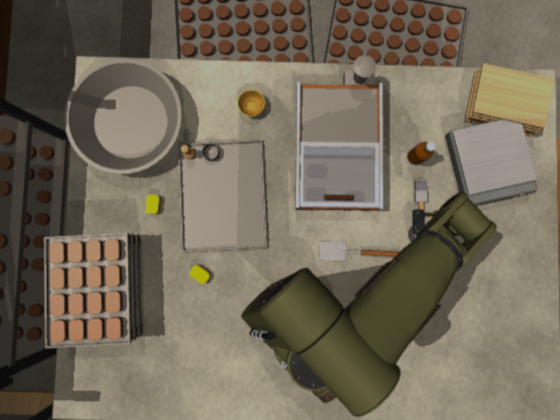

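View pics/t25.png

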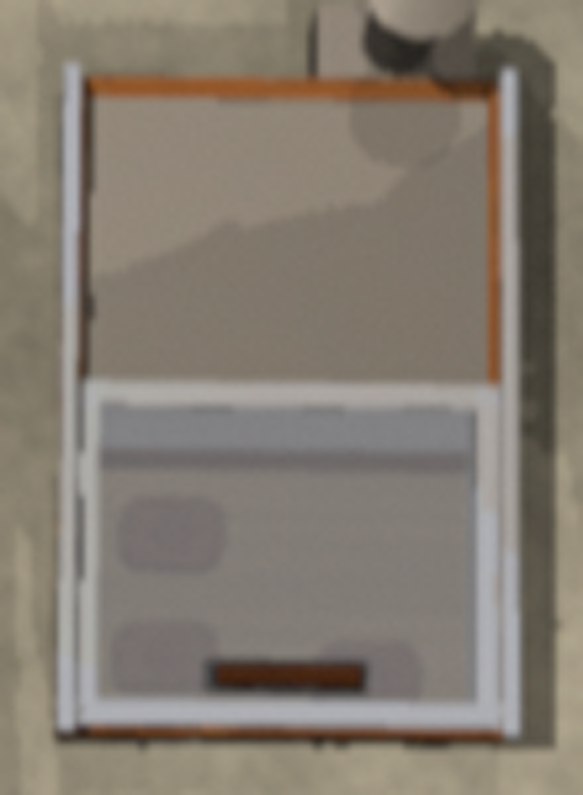

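View pics/s25.png

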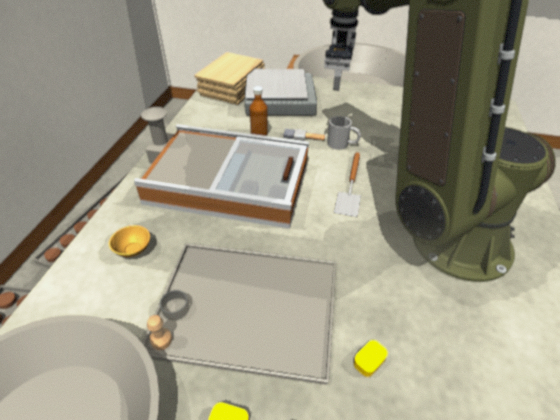

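```bash
python3 - <<'E'
from h import *
print("pull",pt("top",285+288/5.3,70+676/5.3,.097).round(4),"expected",.651-.175)
t=cv2.imread("pics/top25.png");t0=cv2.imread("pics/top0.png")
d=cv2.absdiff(t,t0)[140:170,180:225]; print("ring/stamp diff",d.mean())
print(order.job_done())
E
```

```text
pull [ 0.4759 -0.0846  0.097 ] expected 0.47600000000000003
ring/stamp diff 2.4528395061728396
the job is handed in; nothing more can be done
None
```

The job is done and handed in at about 32 s of the 210 s allowed. The dryer is loaded with the three cakes that were on the tray, all stamped face up, and the glass cover is shut.

- **Cover:** I slid it open until it hit its stop. After loading I slid it shut to its stop; the pull then measured x = 0.476 m, the expected position.
- **Board:** I pressed it down and dragged it forward. Its rear edge measured 0.625 m, against 0.626 m expected at the front wall.
- **Cakes:** One lay stamped face down. I turned it by rolling it on the dryer's front wall edge, stood it on the board and tipped it over. The other two were set down as they lay.

**Last checks:**
- Before I shut the cover, the wrist view showed all three lying on the board, rosettes up and well apart.
- The turned cake ended about 2 cm nearer the front wall than I had estimated. It is close to that wall, with a gap of about 3 mm. A light touch on it at z = 0.058 m confirmed it lies flat.
- After I shut the cover, the top view showed the three cakes through the glass and the tray clear of cakes. The ring, stamp, mug, brush and bottle all looked undisturbed.
- The highest wrist force I saw was about 60 N, as the cover met its shut stop.

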